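# Relay the pump deck and put the bay back in service

### The job

Relay the ribbed pump deck brick-fashion: lift the front end of each tee bar in the storage rack over the lip, draw it out endwise, and lay it web up on a white outline on the rubber mat, filling both places next to the screwed-down row and putting a third bar, if there is one, in front across their joint. Only when all the bars lie in place, push the isolator lever right over, away from the robot. Leave the other things on the bench where they are.

Things in the scene. Friction and masses are not known exactly. Their poses are not given: they have to be found in the camera images.
- bar_a: loose aluminium tee bar, 0.2-0.35 kg, upside-down T: flange 140 long (x) x 40 wide (y) x 8 thick; full-length web 12 thick in the middle, up to 44 above the underside. Origin: centre of the underside, z up. Grip the web from above, 25-40 above the underside. Bars are alike, two or three present (None: absent). At first each lies in a rack lane, its x along the rack's, -x end at the lip
- bar_b: loose aluminium tee bar, 0.2-0.35 kg, upside-down T: flange 140 long (x) x 40 wide (y) x 8 thick; full-length web 12 thick in the middle, up to 44 above the underside. Origin: centre of the underside, z up. Grip the web from above, 25-40 above the underside. Bars are alike, two or three present (None: absent). At first each lies in a rack lane, its x along the rack's, -x end at the lip
- bar_c: loose aluminium tee bar, 0.2-0.35 kg, upside-down T: flange 140 long (x) x 40 wide (y) x 8 thick; full-length web 12 thick in the middle, up to 44 above the underside. Origin: centre of the underside, z up. Grip the web from above, 25-40 above the underside. Bars are alike, two or three present (None: absent). At first each lies in a rack lane, its x along the rack's, -x end at the lip
- rack: fixed grey rack 172 (x) x 192 (y), origin under its centre. Floor 6 above the bench; lanes at y = -60, 0, 60, each 54 wide, dividers 10 high. Lip along the open front: x = -86 to -82, top 14 above the floor. Roof over x = 12 to 86, underside 56 above the floor, top 66 above the bench: lift a bar's front end 20-24 (9 deg), rear on the floor, then draw to -x. Rear wall inside at x = 82
- deck: fixed flat black rubber mat 320 x 170 (under 1 thick) with a screwed-down row of the same tee along its far side, centred on y = -44: half bar (68), full bar (140), half bar, joints of 4. Origin on the bench in the middle of the next (second) row; x along the rows, y across, towards the robot. White outlines show the three places
- place1 (a point): bench-level centre of the outline of one place of the second row, 72 towards the deck's -x; a bar laid there has its origin on this point and its long side along the deck's x (either way round). Flanges of neighbours then lie 4 apart, webs 32
- place2 (a point): the same for the other place of the second row, 72 towards the deck's +x
- place3 (a point): the same for the place of the third row, 44 in front of the second row (deck +y), in the middle across its joint; only used if there are three bars
- isolator (a joint): angle of the black isolator lever, rad: 0 leaning towards the robot (off), 1.0 right over, away from the robot (on); it stays where it is left, and a light push of a few N near its tip moves it
- isolator_tip (a point): tip of the lever, on the lever's axis; the lever carries a ball 26 across there, 80 from its hinge (22 above the bench), and leans from -0.5 to +0.5 rad about upright
- isolator_base: fixed grey housing of the lever; its x is the direction of pushing it on
- driver: bystander: screwdriver lying on the bench; leave alone
- spanner: bystander: steel spanner lying on the bench; leave alone
- flask: bystander: closed jar 64 across, 120 high; leave alone
- pumphead: bystander: round grey pump head 72 across, 50 high; leave alone
- beaker: bystander: clear beaker 70 across, 80 high; leave alone
- offcut: bystander: flat steel offcut 90 x 50 x 12; leave alone
- collar: bystander: rubber collar 60 across, 22 high; leave alone
Mind the look-alikes: they are no part of the job. Leave any green or red look-alike of the bar_c alone.

How it is judged:
By the outcome, as a careful person would: the job done as asked, in the order asked, and still so for the second after the job is handed in, with the robot touching nothing.
Of bar_a, bar_b, bar_c only 2 to 3 are there at a start; the rules pass over those that are not, and their reading is None.
At some moment in a run one of bar_a, bar_b, bar_c may be knocked a few centimetres aside while the robot is not near it.
Once in a run the grip may slacken for a moment while it holds something.
It also fails if it takes over 210 s, if anything falls off the work surface, if the arm or the gripper's body presses on something with over 40 N, if the wrist force passes 120 N, or if a joint passes its speed limit or range.

### The arm

A 7-joint arm with a two-finger parallel gripper is mounted at the origin on the work surface. World frame = base frame: x ahead of the robot, y to its left, z up, the work surface at z = 0. Lengths are in mm, angles in rad, forces in N, time in s.
With the tool pointing down it reaches from about 350 to 900 mm from the base axis. Payload 7.2 kg.
Tool frame: the origin (TCP) lies on the centre line of the jaws, within the pads' length; the fingertips stand 19 mm ahead of it and the grasp point (between the pads) is the TCP; z points along the fingers, x is the direction in which the jaws open and shut, and the axes are right-handed (so a half turn about z gives the same grasp; the last joint's range is limited). The gripper opens to 88 mm and grips with 3 to 60 N. Pads are 20 mm wide; open, the fingers measure 115 mm over their backs; the gripper's body (75 mm by 178 mm) begins 61 mm behind the grasp point.
Start: joints at [-1.259, 0.411, -0.013, 1.596, 0.006, 1.134, -0.082], TCP at [231.718, 580.461, 241.653] pointing down, gripper open.
Joint ranges: [-2.95, 2.95], [-0.29, 1.99], [-1.47, 1.44], [0.14, 2.54], [-1.03, 4.17], [0.13, 1.85], [-2.86, 2.86]. Speed limits (rad/s): [2.39, 2.39, 3.01, 3.01, 3.14, 3.14, 3.14].

### API

Orientations are given as a rotation vector (axis times angle).
In Python, from bench import bot gives the robot as it stands. The module is installed in compiled form; this text tells all that it offers.
- The arm moves only by the tool step_arm, never from a script. Its argument "moves" is one flat list of numbers, 7 for each row, row after row: the turn, a rotation vector about the world's x, y, z scaled (see below), then the shift along the world's x, y, z scaled (see below), then the closure, from -1 (fully open) to 1 (shut), so that 0 is half open. A call has 1 to 10 rows; each row shifts and turns the commanded pose from where the row before left it; what a row does not reach is not made up. The controller multiplies each number of a shift by 4 cm and each number of a turn by 180 degrees. A row lasts 1/10 s, in which the tool goes at most 50 mm and 8.59 degrees, less where a joint would pass 70% of its speed; a pose out of reach is approached as far as the arm can. A call with a number of a shift or a turn outside -1 to 1 is refused whole. A call with a gripper value outside its range is refused whole. The fingers move at their own pace and stop on an object; "grip_force" is the grip in N (left out, the last holds). Time passes only in rows, so rows that do not move let the fingers close. It gives the time, the measured TCP pose, the force and the opening at its end, in the units of the state.
- bot.observe(): the state, without advancing time (a new reading comes with each control period).
- bot.capture(name): name is "side" or "top"; returns (picture, depth): 400x640x3 uint8, blue, green, red; 400x640 float32, mm along the optical axis (not along the pixel's ray), 0 where there is no reading.
- bot.camera_info(name): a dict with "camera_matrix" (3x3 intrinsics, pixels), "R" (3x3) and "t" (3): a world point X has camera coordinates R X + t. Camera axes: x right, y down, z forward; pixel columns grow to the right and rows downward; lengths in mm; the calibration is good to about 2 mm. A picture is of the moment at which its call begins. camera_info takes no time and is no camera call.
- bot.sign_off(): hands the job in, once; it reports no verdict.
Trained networks look in the newest picture that a camera, given by its name, has taken for a name from the list of things; names that differ only in an ending like _2 or _b are one class to them, and where a whole thing is asked for, a point or a joint stands for the part that bears it (a point fixed in the world has none). Each returns a list of dicts, best first, with "confidence" (0 to 1); they miss things now and then, are a little off and sometimes report something else, mostly with a low value. They report only what shows in the picture. A call takes as long as a camera call. They do not tell look-alikes from the thing itself.
- bot.find_in(thing, camera): "location" ([x, y, z] in mm, in world coordinates, good to about 4 mm: the middle of the surface that is visible of it).
The state is a dict: "time_s": time; "joints": joint angles; "qd": joint speeds; "joint_torque": joint torques, N m; "tcp_pos": TCP position; "orientation": TCP orientation; "ft_force": force on the tool from outside, world axes, zero at the start; "torque": the same for the moment, N m; "grip_width": finger opening in mm.
Only numpy, scipy, OpenCV 4.12 (cv2) and the standard library are available. Lean on these libraries where they do the work, as an engineer would, in place of code of your own. Each camera call takes 0.05 s, during which the arm holds its last target. There are 200 camera calls.

## Working session

There is one attempt and no reset: what is moved stays moved. The work goes in short steps, Python scripts to look and compute and a tool call to move; the robot and the scene stay as the last step left them, time stands still between calls to the robot, and variables do not carry over. Pictures are saved under pics/ and viewed, about 12 in all and at most 16, crops included, and the job is handed in when it is done.

Besides the shell and the picture viewer there is one more tool, called after "Call:" by a JSON object that holds its "api" and its "payload", one argument or row to a line. step_arm: Moves the arm, as the interface text tells. Its arguments: {"type":"object","properties":{"moves":{"type":"array"},"grip_force":{"type":"number"}},"required":["moves"]}

```bash
mkdir -p pics
cat > h.py <<'E'
import numpy as np, cv2
from bench import bot
def cam(n):
    i=bot.camera_info(n); return np.array(i["camera_matrix"]),np.array(i["R"]),np.array(i["t"]).ravel()
def cloud(n,d):
    K,R,t=cam(n); v,u=np.mgrid[0:400,0:640]
    P=np.stack([(u-K[0,2])/K[0,0]*d,(v-K[1,2])/K[1,1]*d,d],-1)
    return (P-t)@R
def px(n,X):
    K,R,t=cam(n); p=K@(R@np.array(X,float)+t); return p[:2]/p[2]
def snap(n,name):
    im,d=bot.capture(n); cv2.imwrite(f"pics/{name}.png",im); np.save(f"pics/{name}.npy",d); return im,d
E
python3 - <<'E'
from h import *
np.set_printoptions(precision=1,suppress=True)
for c in("top","side"):
    im,d=snap(c,c+"1"); K,R,t=cam(c); print(c,K.tolist(),-R.T@t,R.tolist())
    for n in["bar_a","rack","deck","isolator_tip","isolator_base","driver","spanner","flask","pumphead","beaker","offcut","collar"]:
        print(n,[(np.round(r["location"]).tolist(),round(r["confidence"],2)) for r in bot.find_in(n,c)])
print(bot.observe())
E
```

```text
top [[515.9377048797323, 0.0, 332.99350580223427], [0.0, 515.9377048797323, 202.70831654899516], [0.0, 0.0, 1.0]] [ 357.7   22.3 1766.8] [[0.0054007337304953825, -0.9999443551356303, -0.009061937296203946], [-0.9952859173142397, -0.0044976049464047416, -0.09687989649921262], [0.09683374861650439, 0.009542441099326667, -0.9952548251311023]]
bar_a [([297.0, 314.0, 10.0], 0.9), ([525.0, 258.0, 12.0], 0.89), ([489.0, 493.0, 12.0], 0.89), ([288.0, 508.0, 8.0], 0.77), ([468.0, 251.0, 15.0], 0.69), ([584.0, 268.0, 15.0], 0.63), ([716.0, -27.0, 12.0], 0.32)]
rack [([513.0, 311.0, 65.0], 0.86), ([712.0, -26.0, 12.0], 0.28)]
deck [([564.0, -195.0, 2.0], 0.79), ([518.0, -423.0, 22.0], 0.46)]
isolator_tip [([564.0, -195.0, 4.0], 0.51), ([518.0, -424.0, 22.0], 0.25)]
isolator_base [([517.0, -423.0, 22.0], 0.61)]
driver [([360.0, -76.0, 22.0], 0.82)]
spanner [([757.0, 99.0, 8.0], 0.75), ([711.0, -26.0, 11.0], 0.3)]
flask [([731.0, -172.0, 121.0], 0.7)]
pumphead [([366.0, -312.0, 34.0], 0.91), ([562.0, -193.0, 4.0], 0.66)]
beaker [([674.0, -417.0, 44.0], 0.79), ([563.0, -194.0, 6.0], 0.52)]
offcut 
[... 683 characters left out ...]
0, -422.0, 89.0], 0.47)]
isolator_base [([511.0, -412.0, 26.0], 0.62)]
driver []
spanner [([755.0, 105.0, 9.0], 0.7)]
flask [([733.0, -163.0, 78.0], 0.9)]
pumphead [([755.0, 104.0, 10.0], 0.24)]
beaker [([666.0, -393.0, 60.0], 0.8)]
offcut [([710.0, -19.0, 12.0], 0.6)]
collar [([716.0, 330.0, 22.0], 0.73)]
{'time_s': 1.3, 'joints': array([-1.3,  0.4, -0. ,  1.6,  0. ,  1.1, -0.1]), 'qd': array([-0., -0.,  0.,  0., -0.,  0.,  0.]), 'joint_torque': array([  0. , -58.8,   0.6, -29.1,  -0.1,   0. ,   0. ]), 'tcp_pos': array([231.7, 580.5, 241.7]), 'orientation': array([-2.6, -1.8, -0. ]), 'ft_force': array([-0.7, -0.3,  0.3]), 'torque': array([-0. , -0. ,  0.1]), 'grip_width': 87.96191279045662}
```

View pics/top1.png

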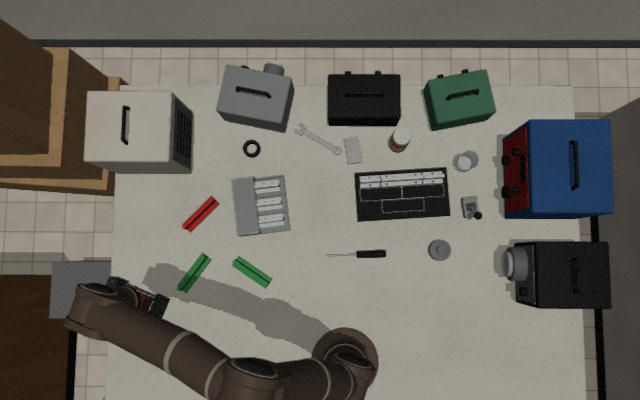

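View pics/side1.png

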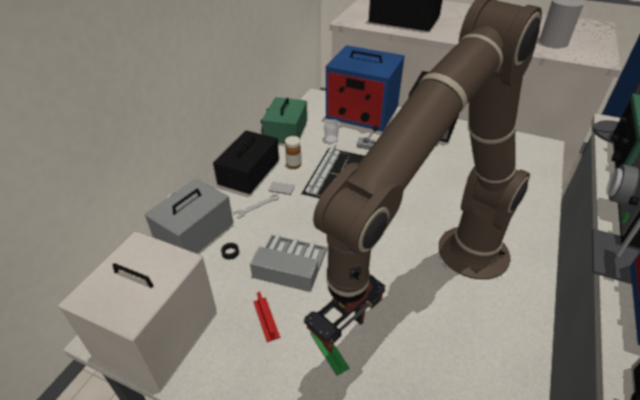

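The top view shows the rack near (262,205) with three bars. Its roof is on the left and its open front faces right (-y). The deck is near (402,193), with the screwed-down row on its far side. The lever is at (471,208), and the green and red look-alikes are at (195,270), (252,271) and (200,213). Next I'll refine the rack and deck poses.

Run:
```python
from h import *
np.set_printoptions(precision=1,suppress=True)
im=cv2.imread("pics/top1.png")
a=cv2.resize(im[165:245,220:300],None,fx=7,fy=7,interpolation=cv2.INTER_CUBIC)[:, :560]
b=cv2.resize(im[155:235,345:490],None,fx=5.5,fy=5.5,interpolation=cv2.INTER_CUBIC)
cv2.imwrite("pics/c1.png",a); cv2.imwrite("pics/c2.png",b)
d=np.load("pics/top1.npy"); P=cloud("top",d)
# bars: high pixels in front of roof, roof
roof=(abs(P[...,2]-66)<8)&(P[...,1]>280)&(P[...,1]<400)&(P[...,0]>400)&(P[...,0]<630)
q=P[roof]; print("roof",len(q),q.mean(0),cv2.minAreaRect(q[:,:2].astype(np.float32)),q[:,2].std())
# deck: dark pixels
g=im.max(2); m=((g<60)&(np.hypot(P[...,0]-580,P[...,1]+200)<230)&(P[...,2]<25)).astype(np.uint8)
m[:,455:]=0;m[:162]=0;m[225:]=0
mm=cv2.morphologyEx(m,cv2.MORPH_CLOSE,np.ones((15,15)))
c=max(cv2.findContours(mm,0,2)[0],key=cv2.contourArea); r=cv2.minAreaRect(c); print("deckpx",r)
K,R,t=cam("top")
def onz(u,v,z):
    w=R.T@np.array([(u-K[0,2])/K[0,0],(v-K[1,2])/K[1,1],1]); C=-R.T@t; return C+w*(z-C[2])/w[2]
print([onz(*p,0)[:2] for p in cv2.boxPoints(r)])
```

```text
roof 1221 [513.2 333.5  66.1] ((514.3021240234375, 330.0748291015625), (192.77127075195312, 83.15482330322266), 7.363993167877197) 3.6234856525616417
deckpx ((401.7529296875, 194.0467071533203), (48.218414306640625, 92.56938171386719), 86.42366790771484)
[array([633.6, -33.1]), array([ 655. , -352.3]), array([ 488.3, -360. ]), array([467. , -43.6])]
```

View pics/c1.png

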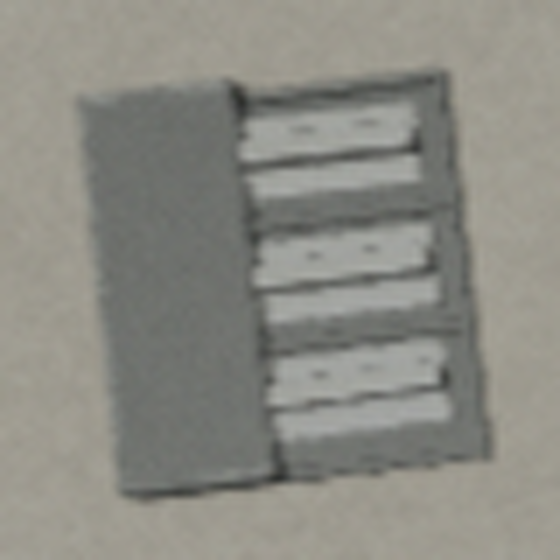

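View pics/c2.png

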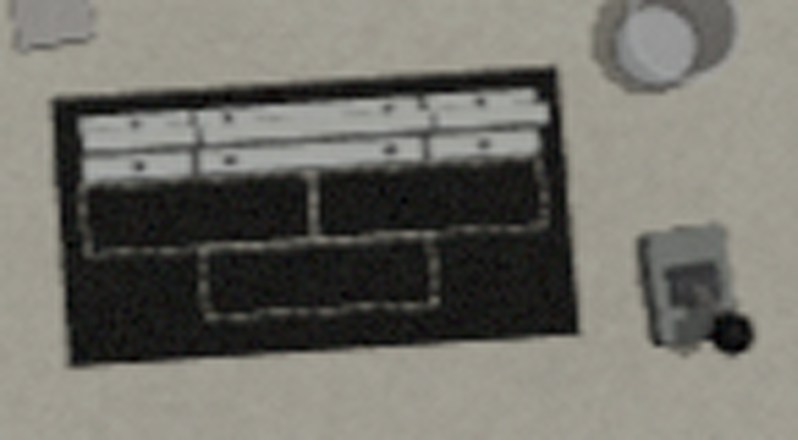

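```bash
cat > fit.py <<'E'
from h import *
from scipy.optimize import least_squares
np.set_printoptions(precision=2,suppress=True)
def un(p,s,o): return (np.array(p,float)+.5)/s-.5+np.array(o)
def T(p,q): # pose p=(x,y,th) maps local q(3)
    c,s=np.cos(p[2]),np.sin(p[2]); q=np.array(q,float); return np.stack([p[0]+c*q[:,0]-s*q[:,1],p[1]+s*q[:,0]+c*q[:,1],q[:,2]],1)
def fit(f,obs,x0):
    r=least_squares(lambda p:(np.array([px("top",X) for X in f(p)])-obs).ravel(),x0,x_scale=[10,10,.1]+[10]*(len(x0)-3)); print(r.x,"rms px",np.sqrt((r.fun**2).mean())); print(r.fun.reshape(-1,2)); return r.x
if __name__=="__main__":
    ob=un([(53,98),(555,67),(578,333),(70,365),(83,183),(540,157),(547,227),(90,253),(200,246),(434,232),(438,305),(207,318),(314,203)],5.5,(345,155))
    def fd(p):
        m=p[3]; return T(p[:3],[(160,m-85,1),(-160,m-85,1),(-160,m+85,1),(160,m+85,1),(142,-20,1),(-142,-20,1),(-142,20,1),(142,20,1),(70,24,1),(-70,24,1),(-70,64,1),(70,64,1),(0,0,1)])
    D=fit(fd,ob,[560,-197,1.63,0])
    for n,q in dict(p1=(-72,0,0),p2=(72,0,0),p3=(0,44,0)).items(): print(n,T(D[:3],[q]))
    rb=un([(78,98),(230,80),(275,478),(122,495),(445,72),(492,458)],7,(220,165))
    fr=lambda p:T(p,[(86,-96,66),(12,-96,66),(12,96,66),(86,96,66),(-86,-96,20),(-86,96,20)])
    Rk=fit(fr,rb,[515,290,1.7])
    P=cloud("top",np.load("pics/top1.npy")); Q=P.reshape(-1,3)-[Rk[0],Rk[1],0]; c,s=np.cos(Rk[2]),np.sin(Rk[2])
    L=np.stack([c*Q[:,0]+s*Q[:,1],-s*Q[:,0]+c*Q[:,1],Q[:,2]],1)
    for y in(-60,0,60):
        k=L[(L[:,0]>-100)&(L[:,0]<5)&(abs(L[:,1]-y)<28)&(L[:,2]>38)&(L[:,2]<60)]
        print(y,len(k),k.mean(0),k.min(0),k.max(0)); print(" front ctr",T(Rk,[(-76,y,50),(-30,y,50)]))
        A=np.polyfit(k[:,0],k[:,1],1); print(A)
E
python3 fit.py
```

```text
[ 568.08 -197.14    1.64    6.33] rms px 0.5934648937825179
[[-0.37 -0.32]
 [ 0.81 -0.28]
 [ 0.65  0.35]
 [-0.31  0.16]
 [ 0.47  0.73]
 [-0.31  0.48]
 [-0.64 -0.73]
 [-0.05 -0.48]
 [ 0.94  0.69]
 [-0.93  0.78]
 [-0.77 -0.91]
 [ 0.47 -0.82]
 [ 0.04  0.36]]
p1 [[ 572.76 -268.99    0.  ]]
p2 [[ 563.4 -125.3    0. ]]
p3 [[ 524.17 -200.      0.  ]]
[518.32 282.6    1.7 ] rms px 0.26853053980818853
[[-0.07 -0.02]
 [ 0.26 -0.17]
 [ 0.09  0.18]
 [-0.33  0.52]
 [ 0.17 -0.55]
 [-0.12 -0.  ]]
-60 82 [-30.62 -62.95  49.11] [-66.26 -69.54  39.7 ] [  4.41 -57.14  59.91]
 front ctr [[587.55 214.9   50.  ]
 [581.66 260.53  50.  ]]
[ -0.01 -63.24]
0 84 [-31.96  -2.32  49.1 ] [-68.15  -8.59  40.09] [ 4.15  3.84 58.15]
 front ctr [[528.05 207.22  50.  ]
 [522.16 252.84  50.  ]]
[-0.01 -2.54]
60 82 [-31.21  54.41  49.59] [-67.16  47.65  39.6 ] [ 3.64 60.42 58.39]
 front ctr [[468.54 199.54  50.  ]
 [462.65 245.16  50.  ]]
[ 0.02 54.96]
```

```bash
cat > plan.py <<'E'
import sys; from h import *
from scipy.spatial.transform import Rotation as Ro
F=dict(rack=(518.3,282.6,1.70),deck=(568.1,-197.1,1.636),world=(0,0,1.636))
def plan(f,x,y,z,pitch=0,n=None):
    X,Y,th=F[f]; c,s=np.cos(th),np.sin(th); p=np.array([X+c*x-s*y,Y+s*x+c*y,z])
    o=bot.observe(); Rc=Ro.from_rotvec(o["orientation"]); best=None
    for sg in(1,-1):
        xt=sg*np.array([-s,c,0]); zt=np.array([0,0,-1.]); M=np.stack([xt,np.cross(zt,xt),zt],1)
        r=(Ro.from_rotvec(np.radians(pitch)*np.array([-s,c,0]))*Ro.from_matrix(M)*Rc.inv()).as_rotvec(degrees=True)
        if best is None or np.linalg.norm(r)<np.linalg.norm(best): best=r
    d=p-o["tcp_pos"]
    print(f,(x,y,z,pitch),"turn u",np.round(best/180,4),"shift u",np.round(d/40,3),"minrows",int(np.ceil(max(np.linalg.norm(best)/8.5,np.linalg.norm(d)/45))),"t",round(o["time_s"],1),"f",np.round(o["ft_force"],1),"w",round(o["grip_width"],1))
if __name__=="__main__":
    a=sys.argv[1:]
    for k in range(0,len(a),5): plan(a[k],*map(float,a[k+1:k+5]))
E
python3 fit.py | grep -v "\[ *-\?[0-9.]* *-\?[0-9.]*\]$" | head -3
python3 -c "
from fit import *" ; python3 plan.py rack -20 54.5 150 0 rack -20 54.5 40 0; python3 -c "
from h import *
print(bot.observe()['joints'])"
```

```text
[ 568.08 -197.14    1.64    6.33] rms px 0.5934648937825179
 [ 0.04  0.36]]
p1 [[ 572.76 -268.99    0.  ]]
rack (-20.0, 54.5, 150.0, 0.0) turn u [-0.     0.    -0.338] shift u [ 5.878 -8.118 -2.292] minrows 10 t 1.3 f [-0.7 -0.3  0.3] w 88.0
rack (-20.0, 54.5, 40.0, 0.0) turn u [-0.     0.    -0.338] shift u [ 5.878 -8.118 -5.042] minrows 10 t 1.3 f [-0.7 -0.3  0.3] w 88.0
[-1.25921783  0.4110747  -0.01273011  1.59619034  0.00561969  1.13429563
 -0.08220046]
```

Call:
{"api": "step_arm", "payload": {
  "moves": [0, 0, -0.0338, 0.588, -0.812, -0.2, 0.1, 0, 0, -0.0338, 0.588, -0.812, -0.2, 0.1, 0, 0, -0.0338, 0.588, -0.812, -0.2, 0.1, 0, 0, -0.0338, 0.588, -0.812, -0.2, 0.1, 0, 0, -0.0338, 0.588, -0.812, -0.2, 0.1, 0, 0, -0.0338, 0.588, -0.812, -0.2, 0.1, 0, 0, -0.0338, 0.588, -0.812, -0.2, 0.1, 0, 0, -0.0338, 0.588, -0.812, -0.2, 0.1, 0, 0, -0.0338, 0.588, -0.812, -0.2, 0.1, 0, 0, -0.0338, 0.588, -0.812, -0.2, 0.1],
  "grip_force": 40
}}

```text
time_s: 2.3
tcp_pos: [467.8, 254.4, 161.7]
orientation: [-3.135, -0.196, -0.001]
ft_force: [-0.0, 0.2, 0.1]
grip_width: 39.8
```

```bash
python3 plan.py rack -20 54.5 150 0 rack -20 54.5 40 0
python3 - <<'E'
from h import *
im,d=snap("side","side2"); p=px("side",[510,260,50]); u,v=int(p[0]),int(p[1]); cv2.imwrite("pics/c3.png",cv2.resize(im[v-75:v+55,u-80:u+80],None,fx=4.5,fy=4.5,interpolation=2))
E
```

```text
rack (-20.0, 54.5, 150.0, 0.0) turn u [-0.0002  0.0002  0.0013] shift u [-0.024  0.034 -0.292] minrows 1 t 2.3 f [-0.   0.2  0.1] w 39.8
rack (-20.0, 54.5, 40.0, 0.0) turn u [-0.0002  0.0002  0.0013] shift u [-0.024  0.034 -3.042] minrows 3 t 2.3 f [-0.   0.2  0.1] w 39.8
```

View pics/c3.png

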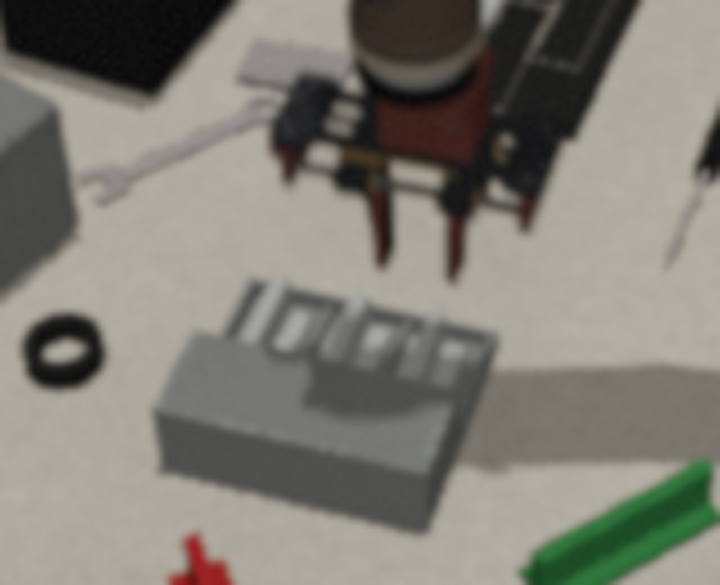

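The side view shows the half-open fingers at (380,260) and (455,275), above the near-lane bar (430,340). Going down to grip.

Call:
{"api": "step_arm", "payload": {
  "moves": [0, 0, 0.0013, -0.024, 0.034, -0.7, 0.1, 0, 0, 0, 0, 0, -0.7, 0.1, 0, 0, 0, 0, 0, -0.6, 0.1, 0, 0, 0, 0, 0, -0.5, 0.1, 0, 0, 0, 0, 0, -0.35, 0.1, 0, 0, 0, 0, 0, -0.19, 0.1, 0, 0, 0, 0, 0, 0, 1, 0, 0, 0, 0, 0, 0, 1, 0, 0, 0, 0, 0, 0, 1, 0, 0, 0, 0, 0, 0, 1],
  "grip_force": 40
}}

```text
time_s: 3.35
tcp_pos: [467.0, 257.4, 41.0]
orientation: [-3.134, -0.209, -0.004]
ft_force: [-0.1, 0.1, 2.6]
grip_width: 11.8
```

```bash
python3 plan.py rack -20 54.5 40 0 rack -18.5 54.5 54 9 rack -85 54.5 60 9 rack -85 54.5 130 0
```

```text
rack (-20.0, 54.5, 40.0, 0.0) turn u [-0.0004  0.0007 -0.0013] shift u [-0.003 -0.042 -0.026] minrows 1 t 3.4 f [-0.1  0.1  2.6] w 11.8
rack (-18.5, 54.5, 54.0, 9.0) turn u [-0.05   -0.0058 -0.0013] shift u [-0.008 -0.005  0.324] minrows 2 t 3.4 f [-0.1  0.1  2.6] w 11.8
rack (-85.0, 54.5, 60.0, 9.0) turn u [-0.05   -0.0058 -0.0013] shift u [ 0.206 -1.654  0.474] minrows 2 t 3.4 f [-0.1  0.1  2.6] w 11.8
rack (-85.0, 54.5, 130.0, 0.0) turn u [-0.0004  0.0007 -0.0013] shift u [ 0.206 -1.654  2.224] minrows 3 t 3.4 f [-0.1  0.1  2.6] w 11.8
```

Gripped at width 11.8. Now tilt the front end up.

Call:
{"api": "step_arm", "payload": {
  "moves": [-0.0125, -0.0015, 0, 0, -0.05, 0.08, 1, -0.0125, -0.0015, 0, 0, 0, 0.09, 1, -0.0125, -0.0015, 0, 0, 0.02, 0.09, 1, -0.0125, -0.0015, 0, -0.008, 0.025, 0.09, 1, 0, 0, 0, 0, 0, 0, 1]
}}

```text
time_s: 3.85
tcp_pos: [465.6, 258.8, 54.6]
orientation: [2.977, 0.203, 0.015]
ft_force: [-0.5, 2.1, 0.3]
grip_width: 11.8
```

```bash
python3 plan.py rack -18.5 54.5 54 9 rack -85 54.5 60 9
python3 - <<'E'
from h import *
im,d=snap("side","side3"); p=px("side",[500,250,50]); u,v=int(p[0]),int(p[1]); cv2.imwrite("pics/c4.png",cv2.resize(im[v-45:v+55,u-65:u+65],None,fx=5,fy=5,interpolation=2))
E
```

```text
rack (-18.5, 54.5, 54.0, 9.0) turn u [ 0.0002 -0.0003 -0.0021] shift u [ 0.026 -0.039 -0.014] minrows 1 t 3.9 f [-0.5  2.1  0.3] w 11.8
rack (-85.0, 54.5, 60.0, 9.0) turn u [ 0.0002 -0.0003 -0.0021] shift u [ 0.24  -1.687  0.136] minrows 2 t 3.9 f [-0.5  2.1  0.3] w 11.8
```

View pics/c4.png

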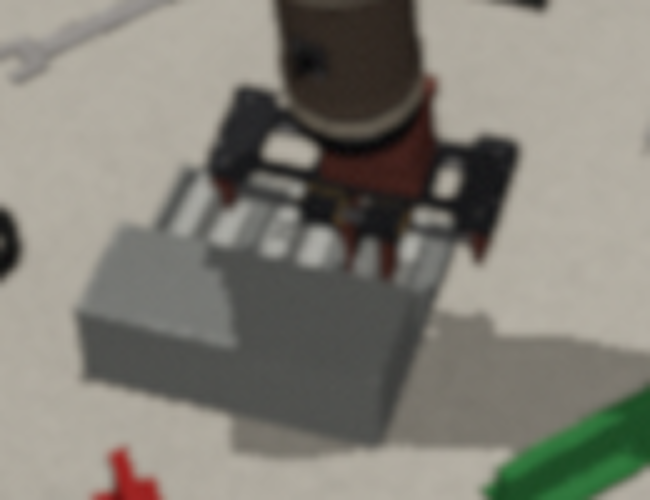

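The picture shows the fingers closed on the near bar at (370,260), tilted and clear of the roof. Forces are low, so I'll draw the bar out and then raise it.

Call:
{"api": "step_arm", "payload": {
  "moves": [0, 0, 0, 0.05, -0.3, 0.025, 1, 0, 0, 0, 0.048, -0.35, 0.028, 1, 0, 0, 0, 0.048, -0.35, 0.028, 1, 0, 0, 0, 0.048, -0.35, 0.028, 1, 0, 0, -0.002, 0.046, -0.34, 0.028, 1, 0, 0, 0, 0, 0, 0.4, 1, 0, 0, 0, 0, 0, 0.5, 1, 0.025, 0.003, 0, 0, 0, 0.5, 1, 0.025, 0.003, 0, 0, 0, 0.4, 1, 0, 0, 0, 0, 0, 0, 1]
}}

```text
time_s: 4.9
tcp_pos: [477.2, 186.4, 133.8]
orientation: [-3.133, -0.19, -0.005]
ft_force: [0.7, -0.5, -2.8]
grip_width: 12.0
```

```bash
python3 plan.py rack -85 54.5 130 0 deck -82 0 110 0 deck -94 0 36 0
```

```text
rack (-85.0, 54.5, 130.0, 0.0) turn u [-0.0009  0.0009  0.0025] shift u [-0.049  0.123 -0.095] minrows 1 t 4.9 f [ 0.7 -0.5 -2.8] w 12.0
deck (-82.0, 0.0, 110.0, 0.0) turn u [-0.0009  0.0009 -0.0179] shift u [  2.407 -11.632  -0.595] minrows 11 t 4.9 f [ 0.7 -0.5 -2.8] w 12.0
deck (-94.0, 0.0, 36.0, 0.0) turn u [-0.0009  0.0009 -0.0179] shift u [  2.427 -11.932  -2.445] minrows 12 t 4.9 f [ 0.7 -0.5 -2.8] w 12.0
```

Call:
{"api": "step_arm", "payload": {
  "moves": [0, 0, -0.0018, 0.19, -0.7, 0, 1, 0, 0, -0.0018, 0.19, -0.9, 0, 1, 0, 0, -0.0018, 0.19, -0.9, 0, 1, 0, 0, -0.0018, 0.19, -0.9, 0, 1, 0, 0, -0.0018, 0.19, -0.9, 0, 1, 0, 0, -0.0018, 0.19, -0.9, 0, 1, 0, 0, -0.0018, 0.19, -0.9, 0, 1, 0, 0, -0.0018, 0.19, -0.9, 0, 1, 0, 0, -0.0018, 0.19, -0.9, 0, 1, 0, 0, -0.0018, 0.19, -0.9, 0, 1]
}}

```text
time_s: 5.9
tcp_pos: [550.7, -164.1, 130.2]
orientation: [3.138, 0.11, -0.006]
ft_force: [-0.2, 0.5, -3.3]
grip_width: 11.7
```

Call:
{"api": "step_arm", "payload": {
  "moves": [0, 0, 0, 0.19, -0.9, -0.1, 1, 0, 0, 0, 0.19, -0.9, -0.2, 1, 0, 0, 0, 0.15, -0.9, -0.2, 1, 0, 0, 0, 0, -0.33, -0.2, 1, 0, 0, 0, 0, 0, 0, 1]
}}

```text
time_s: 6.4
tcp_pos: [570.2, -286.1, 100.9]
orientation: [3.139, 0.105, -0.009]
ft_force: [-0.3, -0.3, -3.3]
grip_width: 11.9
```

```bash
python3 plan.py deck -94 0 110 0 deck -94 0 36 0
python3 - <<'E'
from h import *
im,d=snap("top","top2"); cv2.imwrite("pics/c5.png",cv2.resize(im[150:235,345:490],None,fx=5.5,fy=5.5,interpolation=2))
o=bot.observe();print(o["tcp_pos"])
E
```

```text
deck (-94.0, 0.0, 110.0, 0.0) turn u [ 0.0004 -0.0019 -0.0005] shift u [ 0.099 -0.12   0.227] minrows 1 t 6.4 f [-0.3 -0.3 -3.3] w 11.9
deck (-94.0, 0.0, 36.0, 0.0) turn u [ 0.0004 -0.0019 -0.0005] shift u [ 0.099 -0.12  -1.623] minrows 2 t 6.4 f [-0.3 -0.3 -3.3] w 11.9
[ 571.06267057 -283.95832768  101.58331259]
```

View pics/c5.png

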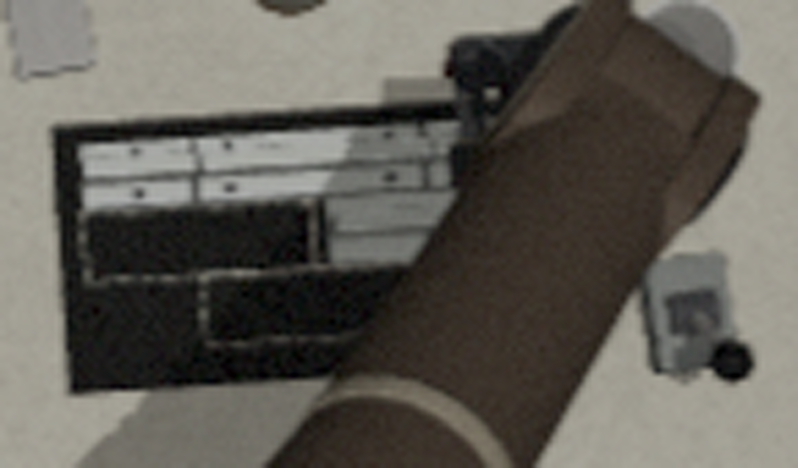

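The held bar shows at (325-450, 190-260), its left end near x=327. The arm hides the rest. I'll compute the end's offset from the TCP.

```bash
cat >> h.py <<'E'
def onz(n,u,v,z):
    K,R,t=cam(n); w=R.T@np.array([(u-K[0,2])/K[0,0],(v-K[1,2])/K[1,1],1]); C=-R.T@t; return C+w*(z-C[2])/w[2]
def deck(P,o=(568.1,-197.1),th=1.636):
    c,s=np.cos(th),np.sin(th); x,y=P[0]-o[0],P[1]-o[1]; return np.round([c*x+s*y,-s*x+c*y],1)
E
python3 - <<'E'
from h import *
tcp=[571.06,-283.96,101.58]; print("tcp deck",deck(tcp))
P=cloud("top",np.load("pics/top2.npy"))
im=cv2.imread("pics/top2.png",0)
for v in (187,188,189,193,194,195,196): print(v,im[v,400:414],np.round(P[v,400:414,2]))
for zz,v in((111.6,188),(75.6,194)): print(zz,deck(onz("top",404,v,zz)), "per px",deck(onz("top",405,v,zz)))
E
python3 plan.py deck -94 0 110 0
```

```text
tcp deck [-86.9   2.7]
187 [ 68  72  51  32  89 114 114 117 115 114 114 112 117 115] [ 2.  5. -7.  1. 79. 73. 73. 73. 76. 70. 74. 82. 75. 79.]
188 [ 21  47  48  17  81 106 109 112 112 117 114 117 119 120] [-1.000e+00 -4.000e+00 -2.000e+00  1.100e+01  7.900e+01  7.500e+01
  1.060e+02  1.090e+02  1.140e+02  1.070e+02  1.040e+02  1.120e+02
  1.767e+03  1.090e+02]
189 [ 12  51  50  19  69  86  98 113 118 117 114 117 115 113] [1.000e+00 2.000e+00 7.000e+00 1.000e+00 8.000e+01 1.070e+02 1.080e+02
 1.120e+02 1.020e+02 1.767e+03 1.070e+02 1.150e+02 1.080e+02 1.080e+02]
193 [  2  63  60  14  51  83  90  95  95  96 100 108 107 106] [ 1.  6.  1. -5. 74. 68. 74. 71. 71. 73. 79. 82. 73. 73.]
194 [ 14  61  57   9  46  94 110 112 112 111 114 115 112 113] [ 2.  4.  3.  3. 65. 73. 78. 66. 78. 73. 80. 73. 73. 76.]
195 [ 17  51  50  18  48  96 113 113 114 117 113 114 116 113] [-3.  1. -2.  1. 71. 77. 75. 75. 75. 77. 66. 66. 71. 78.]
196 [ 13  47  53  36  44  94 116 117 114 117 117 117 116 116] [-3.  3.  8.  8. 70. 80. 70. 75. 71. 74. 76. 73. 79. 76.]
111.6 [6.3 0.2] per px [3.1 0.4]
75.6 [ 2.8 15.8] per px [-0.5 16. ]
deck (-94.0, 0.0, 110.0, 0.0) turn u [-0.0001 -0.0016 -0.0012] shift u [ 0.079 -0.174  0.21 ] minrows 1 t 6.5 f [-0.3  0.6 -2.8] w 12.1
```

Call:
{"api": "step_arm", "payload": {
  "moves": [0, -0.001, -0.001, 0.076, -0.133, 0, 1, 0, 0, 0, 0, 0, -0.5, 1, 0, 0, 0, 0, 0, -0.5, 1, 0, 0, 0, 0, 0, -0.25, 1, 0, 0, 0, 0, 0, 0, 1, 0, 0, 0, 0, 0, 0, 1]
}}

```text
time_s: 7.05
tcp_pos: [576.0, -288.9, 54.1]
orientation: [3.139, 0.107, 0.004]
ft_force: [-0.2, -0.2, -2.9]
grip_width: 12.1
```

```bash
python3 plan.py deck -92.4 0 35 0
```

```text
deck (-92.4, 0.0, 35.0, 0.0) turn u [ 0.0001  0.0009 -0.0009] shift u [-0.048 -0.011 -0.479] minrows 1 t 7.0 f [-0.2 -0.2 -2.9] w 12.1
```

Call:
{"api": "step_arm", "payload": {
  "moves": [0, 0, 0, -0.035, 0, -0.2, 1, 0, 0, 0, 0, 0, -0.12, 1, 0, 0, 0, 0, 0, -0.08, 1, 0, 0, 0, 0, 0, 0, 1, 0, 0, 0, 0, 0, 0, 1]
}}

```text
time_s: 7.55
tcp_pos: [574.1, -289.4, 37.5]
orientation: [3.14, 0.106, 0.003]
ft_force: [0.4, -0.1, -3.4]
grip_width: 12.1
```

```bash
python3 plan.py deck -92.4 0 35 0
```

```text
deck (-92.4, 0.0, 35.0, 0.0) turn u [ 0.      0.0007 -0.0006] shift u [ 0.001  0.002 -0.063] minrows 1 t 7.5 f [ 0.4 -0.1 -3.4] w 12.1
```

Call:
{"api": "step_arm", "payload": {
  "moves": [0, 0, 0, 0, 0, -0.04, 1, 0, 0, 0, 0, 0, -0.03, 1, 0, 0, 0, 0, 0, 0, 1]
}}

```text
time_s: 7.85
tcp_pos: [574.3, -289.5, 35.1]
orientation: [3.14, 0.106, 0.004]
ft_force: [-0.7, 0.5, 0.5]
grip_width: 11.8
```

```bash
python3 plan.py deck -92.4 0 35 0
```

```text
deck (-92.4, 0.0, 35.0, 0.0) turn u [ 0.      0.0009 -0.0006] shift u [-0.003  0.004 -0.003] minrows 1 t 7.8 f [-0.7  0.5  0.5] w 11.8
```

Touched down. Release and rise.

Call:
{"api": "step_arm", "payload": {
  "moves": [0, 0, 0, 0, 0, 0, 0.45, 0, 0, 0, 0, 0, 0, 0.45, 0, 0, 0, 0, 0, 0, 0.45, 0, 0, 0, 0, 0, 0.4, 0.45, 0, 0, 0, 0, 0, 0.8, 0.45, 0, 0, 0, 0, 0, 0.9, 0.45, 0, 0, 0, -0.1, 0.8, 0.4, 0.2, 0, 0, 0, -0.1, 0.9, 0.2, 0.1, 0, 0, 0, -0.1, 0.9, 0, 0.1, 0, 0, 0, -0.1, 0.9, 0, 0.1]
}}

```text
time_s: 8.85
tcp_pos: [558.3, -148.3, 144.5]
orientation: [3.14, 0.105, 0.007]
ft_force: [-0.1, 0.7, -0.3]
grip_width: 39.8
```

Call:
{"api": "step_arm", "payload": {
  "moves": [0, 0, 0, -0.1, 0.9, 0, 0.1, 0, 0, 0, -0.1, 0.9, 0, 0.1, 0, 0, 0, -0.1, 0.9, 0, 0.1, 0, 0, 0, -0.1, 0.9, 0, 0.1, 0, 0, 0, -0.1, 0.9, 0, 0.1, 0, 0, 0, -0.1, 0.9, 0, 0.1]
}}

```text
time_s: 9.45
tcp_pos: [534.1, 68.0, 144.1]
orientation: [-3.139, -0.105, -0.006]
ft_force: [0.5, -0.2, 0.4]
grip_width: 39.4
```

```bash
python3 plan.py rack -20 -2.4 140 0
python3 - <<'E'
from h import *
im,d=snap("top","top3"); 
a=cv2.resize(im[150:235,345:490],None,fx=5.5,fy=5.5,interpolation=2)
cv2.imwrite("pics/c6.png",a)
E
```

```text
rack (-20.0, -2.4, 140.0, 0.0) turn u [-0.0002  0.0012  0.0198] shift u [-0.272  4.876 -0.102] minrows 5 t 9.4 f [ 0.5 -0.2  0.4] w 39.4
```

View pics/c6.png

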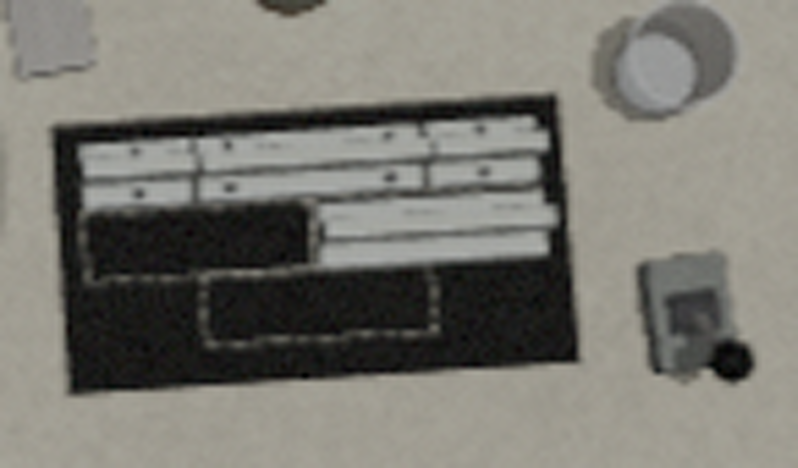

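The bar lies web up on place1, at (320-550, 200-268), with row 1 intact. I'll take numeric profiles against the fixed row while going on to the middle lane.

```bash
cat > prof.py <<'E'
import sys; from h import *
from scipy.ndimage import map_coordinates
np.set_printoptions(linewidth=250)
im=cv2.imread(sys.argv[1],0).astype(float)
def samp(x,y,z,th=1.636):
    c,s=np.cos(th),np.sin(th); X=np.stack([568.1+c*x-s*y,-197.1+s*x+c*y,z+0*x],-1)
    K,R,t=cam("top"); p=(X@R.T+t)@K.T; p=p[...,:2]/p[...,2:]; return map_coordinates(im,[p[...,1],p[...,0]],order=1)
ys=np.arange(-75,75,.5)
def yprof(x0,x1):
    xs=np.linspace(x0,x1,60); g=samp(*np.meshgrid(xs,ys),8.).mean(1); return g
def cross(a,g,up,lev=70):
    s=(g[:-1]<lev)&(g[1:]>=lev) if up else (g[:-1]>=lev)&(g[1:]<lev)
    return [round(float(a[i]+(lev-g[i])/(g[i+1]-g[i])*(a[1]-a[0])),1) for i in np.where(s)[0]]
for a in((-135,-105),(-100,-40),(-35,-8),(8,35),(40,100),(105,135),(-60,60)):
    g=yprof(*a); m=[round(float(ys[i]),1) for i in range(2,len(g)-2) if g[i]==g[i-2:i+3].min() and g[i]<100]
    print(a,"min",m,"up",cross(ys,g,1),"dn",cross(ys,g,0))
xs=np.arange(-165,165,.5)
for n,y0,y1 in(("row1",-32,-26),("row2",9,17),("row3",53,61)):
    g=samp(*np.meshgrid(xs,np.linspace(y0,y1,12)),8.).mean(0); print(n,"up",cross(xs,g,1),"dn",cross(xs,g,0),"max",g.max())
E
python3 prof.py pics/top3.png
```

```text
(-135, -105) min [-70.5, -40.5, -19.5, 30.0, 36.5, 42.5, 50.0, 64.0, 73.5] up [-65.4] dn [25.0]
(-100, -40) min [-69.5, -40.5, -20.0, 30.0, 31.5, 36.5, 42.0, 47.5, 50.0, 60.5] up [-64.9] dn [25.4]
(-35, -8) min [-70.0, -39.5, -19.0, 39.5, 50.5, 58.5] up [-65.0] dn [25.7]
(8, 35) min [-69.5, -13.0, 0.0, 13.5, 31.5, 39.0, 42.0, 51.5, 56.0, 73.0] up [-64.7, 21.6] dn [-19.6, 25.3]
(40, 100) min [-68.5, -40.0, -10.5, -3.5, 3.0, 9.5, 14.0, 31.5, 41.5, 48.0, 54.5, 60.5] up [-64.5, 21.9] dn [-19.5, 24.7]
(105, 135) min [-71.0, -8.5, -2.5, 4.5, 10.5, 17.5, 32.0, 39.0, 41.5, 48.5, 53.0, 59.5, 65.5, 73.5] up [-64.2] dn [-18.9]
(-60, 60) min [-70.0, -18.5, -8.0, 6.5, 31.5, 42.0, 53.0, 60.0] up [-64.8, 7.1] dn [5.6, 25.5]
row1 up [-143.3, 160.2] dn [-155.6, 144.7] max 165.02730085367662
row2 up [-144.7, 159.4] dn [-155.6, 4.6] max 161.1968994700221
row3 up [159.6] dn [-155.9] max 156.61816073513202
```

Call:
{"api": "step_arm", "payload": {
  "moves": [0, 0, 0.004, -0.054, 0.9, 0, 0.1, 0, 0, 0.004, -0.054, 0.97, 0, 0.1, 0, 0, 0.004, -0.054, 0.97, 0, 0.1, 0, 0, 0.004, -0.054, 0.97, 0, 0.1, 0, 0, 0.004, -0.054, 0.97, 0, 0.1, 0, 0, 0, 0, 0, 0, 0.1, 0, 0, 0, 0, 0, 0, 0.1]
}}

```text
time_s: 10.2
tcp_pos: [523.3, 258.5, 143.4]
orientation: [3.135, 0.207, 0.004]
ft_force: [-0.0, -0.6, 0.5]
grip_width: 39.8
```

```bash
python3 plan.py rack -20 -2.4 40 0
python3 - <<'E'
from h import *
im,d=snap("side","side4"); bot.capture("side"); print([(np.round(r["location"]).tolist(),round(r["confidence"],2)) for r in bot.find_in("bar_a","side")])
E
```

```text
rack (-20.0, -2.4, 40.0, 0.0) turn u [-0.      0.0009 -0.0009] shift u [-0.     0.114 -2.586] minrows 3 t 10.2 f [-0.  -0.6  0.5] w 39.8
[([488.0, 510.0, 10.0], 0.79), ([290.0, 524.0, 17.0], 0.76), ([567.0, -253.0, 15.0], 0.66), ([292.0, 326.0, 16.0], 0.62), ([581.0, 250.0, 38.0], 0.48), ([524.0, 241.0, 36.0], 0.47)]
```

Call:
{"api": "step_arm", "payload": {
  "moves": [0, 0, -0.0009, 0, 0.114, -0.6, 0.1, 0, 0, 0, 0, 0, -0.6, 0.1, 0, 0, 0, 0, 0, -0.6, 0.1, 0, 0, 0, 0, 0, -0.45, 0.1, 0, 0, 0, 0, 0, -0.33, 0.1, 0, 0, 0, 0, 0, 0, 0.1, 0, 0, 0, 0, 0, 0, 1, 0, 0, 0, 0, 0, 0, 1, 0, 0, 0, 0, 0, 0, 1, 0, 0, 0, 0, 0, 0, 1]
}}

```text
time_s: 11.35
tcp_pos: [524.3, 262.8, 40.5]
orientation: [-3.134, -0.2, -0.007]
ft_force: [-0.8, -0.0, 3.0]
grip_width: 11.8
```

```bash
sed -i 's/deck=(568.1,-197.1,1.636)/deck=(569.4,-195.6,1.639)/' plan.py; python3 plan.py rack -20 -2.4 40 0 rack -18.5 -2.4 54 9
```

```text
rack (-20.0, -2.4, 40.0, 0.0) turn u [-0.0004  0.0014  0.0006] shift u [-0.025  0.006 -0.013] minrows 1 t 11.3 f [-0.8 -0.   3. ] w 11.8
rack (-18.5, -2.4, 54.0, 9.0) turn u [-0.05   -0.005   0.0005] shift u [-0.03   0.043  0.337] minrows 2 t 11.3 f [-0.8 -0.   3. ] w 11.8
```

Same tilt, draw and raise as before, merged into two calls.

Call:
{"api": "step_arm", "payload": {
  "moves": [-0.0125, -0.0013, 0, -0.005, -0.04, 0.08, 1, -0.0125, -0.0013, 0, 0, 0, 0.09, 1, -0.0125, -0.0013, 0, 0, 0.02, 0.09, 1, -0.0125, -0.0013, 0, -0.005, 0.025, 0.09, 1, 0, 0, 0, 0, 0, 0, 1]
}}

```text
time_s: 11.85
tcp_pos: [523.0, 265.0, 54.1]
orientation: [2.978, 0.194, 0.015]
ft_force: [0.3, 3.5, 1.4]
grip_width: 11.8
```

```bash
python3 plan.py rack -18.5 -2.4 54 9 rack -88 -2.4 60 9
```

```text
rack (-18.5, -2.4, 54.0, 9.0) turn u [ 0.0001 -0.     -0.0004] shift u [ 0.003 -0.01  -0.002] minrows 1 t 11.8 f [0.3 3.5 1.4] w 11.8
rack (-88.0, -2.4, 60.0, 9.0) turn u [ 0.0001 -0.     -0.0004] shift u [ 0.226 -1.733  0.148] minrows 2 t 11.8 f [0.3 3.5 1.4] w 11.8
```

Call:
{"api": "step_arm", "payload": {
  "moves": [0, 0, 0, 0.045, -0.31, 0.028, 1, 0, 0, 0, 0.046, -0.355, 0.03, 1, 0, 0, 0, 0.045, -0.355, 0.03, 1, 0, 0, 0, 0.045, -0.355, 0.03, 1, 0, 0, 0, 0.045, -0.355, 0.03, 1, 0, 0, 0, 0, 0, 0.4, 1, 0, 0, 0, 0, 0, 0.5, 1, 0.025, 0.003, 0, 0, 0, 0.5, 1, 0.025, 0.003, 0, 0, 0, 0.4, 1, 0, 0, 0, 0, 0, 0, 1]
}}

```text
time_s: 12.85
tcp_pos: [534.1, 189.9, 134.0]
orientation: [-3.133, -0.191, -0.006]
ft_force: [1.0, -1.1, -3.3]
grip_width: 11.4
```

```bash
python3 plan.py rack -88 -2.4 130 0 deck 51.5 0 100 0
```

```text
rack (-88.0, -2.4, 130.0, 0.0) turn u [-0.0008  0.0012  0.0024] shift u [-0.052  0.145 -0.101] minrows 1 t 12.8 f [ 1.  -1.1 -3.3] w 11.4
deck (51.5, 0.0, 100.0, 0.0) turn u [-0.0008  0.0013 -0.017 ] shift u [ 0.795 -8.352 -0.851] minrows 8 t 12.8 f [ 1.  -1.1 -3.3] w 11.4
```

Call:
{"api": "step_arm", "payload": {
  "moves": [0, 0, -0.002, 0.09, -0.8, 0, 1, 0, 0, -0.002, 0.09, -0.9, 0, 1, 0, 0, -0.002, 0.09, -0.93, 0, 1, 0, 0, -0.002, 0.09, -0.93, 0, 1, 0, 0, -0.002, 0.09, -0.93, -0.1, 1, 0, 0, -0.002, 0.09, -0.93, -0.15, 1, 0, 0, -0.002, 0.09, -0.93, -0.15, 1, 0, 0, -0.002, 0.09, -0.93, -0.15, 1, 0, 0, -0.001, 0.075, -0.9, -0.15, 1, 0, 0, 0, 0, -0.17, -0.15, 1]
}}

```text
time_s: 13.85
tcp_pos: [562.6, -146.2, 96.3]
orientation: [3.135, 0.107, -0.003]
ft_force: [-1.4, -0.4, -2.9]
grip_width: 11.8
```

Call:
{"api": "step_arm", "payload": {
  "moves": [0, 0, 0, 0, 0, 0, 1, 0, 0, 0, 0, 0, 0, 1]
}}

```text
time_s: 14.05
tcp_pos: [563.3, -139.1, 96.6]
orientation: [-3.139, -0.118, 0.004]
ft_force: [-0.0, 0.4, -3.2]
grip_width: 11.6
```

```bash
python3 plan.py deck 51.5 0 100 0
python3 - <<'E'
from h import *
im,d=snap("top","top4"); cv2.imwrite("pics/c7.png",cv2.resize(im[150:235,345:490],None,fx=5.5,fy=5.5,interpolation=2))
print(bot.observe()["tcp_pos"])
E
```

```text
deck (51.5, 0.0, 100.0, 0.0) turn u [-0.0001 -0.0008 -0.0022] shift u [ 0.066 -0.128  0.086] minrows 1 t 14.1 f [-0.   0.4 -3.2] w 11.6
[ 563.63381086 -138.63377706   96.94737835]
```

View pics/c7.png

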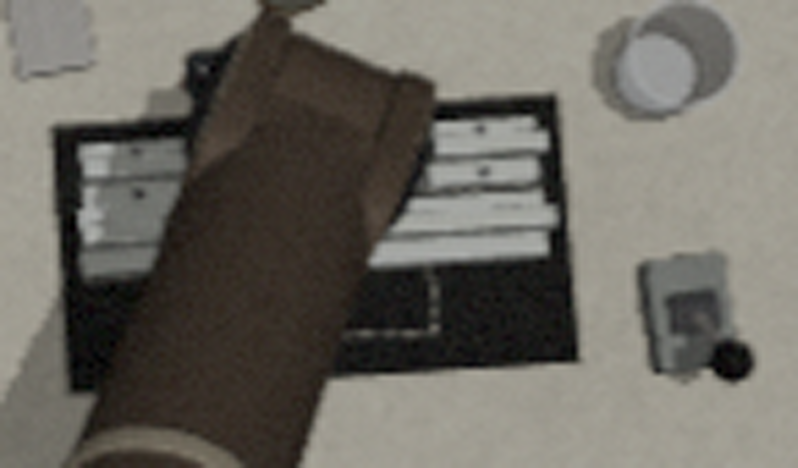

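The held bar's left (rear) end is visible at (80, 185-275). Measuring its offset.

Run:
```python
from h import *
np.set_printoptions(linewidth=200,suppress=True)
tcp=[563.63,-138.63,96.9]; print("tcp deck",deck(tcp))
im=cv2.imread("pics/top4.png",0);P=cloud("top",np.load("pics/top4.npy"))
for v in range(183,201): print(v,im[v,354:370],np.round(P[v,356:366,2]))
for zz,v in((107,188),(71,196)): print(zz,[deck(onz("top",u,v,zz)) for u in(358.5,359.5,360.5)])
```

```text
tcp deck [58.6  0.7]
183 [126  34  27  25  28  56  81 104 104  91  81  87  94  96  95 104] [ 1.  4. -5.  3.  6. 11. 13.  5. 11.  2.]
184 [123  45  26  29  22  58 128 157 138 109 109 109 109 112 103  81] [-2.  2.  1. -1.  4.  8. 18.  7.  9.  7.]
185 [122  55  29  26  30  48 133 156 133 112 113 111 113 110 104  75] [ 1. -4. -1.  2.  3. 12.  5. 10.  5.  3.]
186 [125  51  22  16  17  50 132 152 123 114 115 113 112 114 111  99] [ 1.  1. -9.  0.  8.  5. 12.  8. 10.  8.]
187 [126  57  24  28  27  36 127 159 135 124 126 114 118 111 112 110] [ 5. -4.  3.  0.  8.  9. -1.  9.  6. 77.]
188 [126  53  22  25  40 121 159 164 159 139 116 113 112 113 115 113] [ 3.  9.  2. 75. 73. 69. 67. 71. 69. 73.]
189 [142  89  28  19  15 128 162 165 165 143 111 113 114 116 113 112] [-2. -0.  6. 67. 72. 68. 65. 66. 71. 65.]
190 [146  99  21  13  15 128 157 148 134 112 105 108 111 115 112 115] [ -4.  -2.  -1.  71.  72.  77.  69.  69. 107. 103.]
191 [142  97  23   9   4 101 147 160 155 133 109 110 111 112 114 111] [  1.   3.   6. 102. 110. 105. 109. 108. 105. 105.]
192 [153 113  22  19  16  58 137 165 164 142 112 11
[... 433 characters left out ...]
55 119  38  18   7  67 106 107 110 109 111 111 109 112 109 113] [-0. -8.  1. 69. 66. 70. 78. 72. 68. 71.]
197 [153 123  35  23  19  73 105 112 113 112 111 114 113 115 113 115] [-5. -5. -1. 66. 63. 69. 67. 69. 69. 69.]
198 [159 123  45  18  15  58  97 114 113 114 115 113 114 115 115 115] [-2.  4. -7. 61. 73. 72. 72. 70. 69. 78.]
199 [158 130  66  25  14  45  92 111 106 104  96  91  89  86  77  70] [-5.  3. -4. -3. 65. 70. 71. 67. 73. 68.]
200 [157 132  71  22  16  26  65  69  53  57  56  57  60  66  56  46] [-8. -0. -2. -3.  0. -2. -3. -2.  3. -2.]
107 [array([152.6,  -9.3]), array([149.4,  -9.1]), array([146.2,  -8.9])]
71 [array([152.6,  12.8]), array([149.3,  13. ]), array([146. ,  13.2])]
```

Call:
{"api": "step_arm", "payload": {
  "moves": [0, 0, -0.0018, 0.065, -0.205, 0, 1, 0, 0, 0, 0, 0, -0.5, 1, 0, 0, 0, 0, 0, -0.5, 1, 0, 0, 0, 0, 0, -0.15, 1, 0, 0, 0, 0, 0, 0, 1, 0, 0, 0, 0, 0, 0, 1, 0, 0, 0, 0, 0, 0, 1]
}}

```text
time_s: 14.8
tcp_pos: [567.1, -148.9, 52.5]
orientation: [3.14, 0.108, 0.002]
ft_force: [-0.8, -0.1, -3.4]
grip_width: 11.7
```

```bash
sed -i 's/world=(0,0,1.636)/world=(0,0,1.639),w0=(0,0,0)/' plan.py
cat > pw.py <<'E'
import sys; from plan import *
x,y,z=map(float,sys.argv[1:4]); th=F["world"][2]; c,s=np.cos(th),np.sin(th); plan("world",c*x+s*y,-s*x+c*y,z)
E
python3 pw.py 566.2 -146.8 35
```

```text
world (np.float64(-185.04568195696663), np.float64(-554.8790639311247), 35.0, 0) turn u [ 0.0001  0.0004 -0.0001] shift u [-0.022  0.052 -0.437] minrows 1 t 14.8 f [-0.8 -0.1 -3.4] w 11.7
```

Call:
{"api": "step_arm", "payload": {
  "moves": [0, 0, 0, -0.02, 0.045, -0.18, 1, 0, 0, 0, 0, 0, -0.12, 1, 0, 0, 0, 0, 0, -0.06, 1, 0, 0, 0, 0, 0, 0, 1, 0, 0, 0, 0, 0, 0, 1]
}}

```text
time_s: 15.3
tcp_pos: [565.5, -147.0, 37.0]
orientation: [-3.14, -0.107, 0.001]
ft_force: [0.1, 0.4, -3.1]
grip_width: 11.7
```

```bash
python3 pw.py 566.2 -146.8 35
```

```text
world (np.float64(-185.04568195696663), np.float64(-554.8790639311247), 35.0, 0) turn u [-0.     -0.0002 -0.0001] shift u [ 0.018  0.006 -0.049] minrows 1 t 15.3 f [ 0.1  0.4 -3.1] w 11.7
```

Call:
{"api": "step_arm", "payload": {
  "moves": [0, 0, 0, 0.012, 0.003, -0.035, 1, 0, 0, 0, 0, 0, -0.025, 1, 0, 0, 0, 0, 0, 0, 1]
}}

```text
time_s: 15.6
tcp_pos: [566.0, -146.8, 34.6]
orientation: [-3.14, -0.108, 0.001]
ft_force: [-0.5, 0.9, -2.8]
grip_width: 11.6
```

```bash
python3 pw.py 566.2 -146.8 35
```

```text
world (np.float64(-185.04568195696663), np.float64(-554.8790639311247), 35.0, 0) turn u [-0.     -0.0001 -0.0001] shift u [0.005 0.001 0.01 ] minrows 1 t 15.6 f [-0.5  0.9 -2.8] w 11.6
```

Call:
{"api": "step_arm", "payload": {
  "moves": [0, 0, 0, 0, 0, -0.025, 1, 0, 0, 0, 0, 0, 0, 1, 0, 0, 0, 0, 0, 0, 1]
}}

```text
time_s: 15.9
tcp_pos: [566.0, -146.9, 34.4]
orientation: [-3.139, -0.107, -0.0]
ft_force: [-3.1, 0.5, 4.3]
grip_width: 11.6
```

Call:
{"api": "step_arm", "payload": {
  "moves": [0, 0, 0, 0, 0, 0, 0.45, 0, 0, 0, 0, 0, 0, 0.45, 0, 0, 0, 0, 0, 0, 0.45, 0, 0, 0, 0, 0, 0.4, 0.45, 0, 0, 0, 0, 0, 0.8, 0.45, 0, 0, 0, 0, 0, 0.9, 0.45, 0, 0, 0, 0, 0.8, 0.4, 0.2, 0, 0, 0.002, 0, 0.9, 0.1, 0.1, 0, 0, 0.002, 0, 0.9, 0, 0.1, 0, 0, 0.002, 0, 0.9, 0, 0.1]
}}

```text
time_s: 16.9
tcp_pos: [566.3, -5.6, 139.3]
orientation: [-3.138, -0.137, -0.002]
ft_force: [-0.2, 0.2, 0.0]
grip_width: 39.8
```

Call:
{"api": "step_arm", "payload": {
  "moves": [0, 0, 0.002, 0, 0.9, 0, 0.1, 0, 0, 0.002, 0, 0.9, 0, 0.1, 0, 0, 0.002, 0, 0.9, 0, 0.1, 0, 0, 0.002, 0, 0.9, 0, 0.1, 0, 0, 0.002, 0, 0.9, 0, 0.1, 0, 0, 0, 0, 0, 0, 0.1]
}}

```text
time_s: 17.5
tcp_pos: [565.4, 179.8, 138.5]
orientation: [-3.132, -0.198, -0.001]
ft_force: [-0.9, 0.9, -0.5]
grip_width: 39.4
```

```bash
python3 plan.py rack -20 -63 140 0
python3 - <<'E'
from h import *
im,d=snap("top","top5")
E
python3 prof.py pics/top5.png
```

```text
rack (-20.0, -63.0, 140.0, 0.0) turn u [-0.001   0.      0.0009] shift u [0.449 2.276 0.037] minrows 3 t 17.5 f [-0.9  0.9 -0.5] w 39.4
(-135, -105) min [-70.5, -40.5, -19.5, 30.0, 37.0, 47.0, 54.0, 59.5, 64.5] up [-65.5] dn [25.0]
(-100, -40) min [-70.5, -40.5, -20.0, 30.0, 36.5, 50.5, 60.0] up [-64.9] dn [25.4]
(-35, -8) min [-70.0, -39.5, -19.0, 33.0, 40.0, 48.0, 53.5, 60.5] up [-65.0] dn [25.8]
(8, 35) min [-69.5, -21.0, 32.0, 37.5, 48.0, 52.5, 59.5] up [-64.7] dn [26.1]
(40, 100) min [-70.0, -40.0, 31.5, 41.5, 52.5, 61.0] up [-64.5] dn [25.9]
(105, 135) min [-68.5, 32.5, 48.0, 59.0, 69.5, 73.5] up [-64.3] dn [-75.0, 25.1]
(-60, 60) min [-70.0, -20.5, 31.5, 38.0, 46.5, 53.0, 60.5] up [-64.8] dn [25.9]
row1 up [-143.3, 160.3] dn [-155.5, 144.6] max 165.8890182721228
row2 up [-144.7, 159.5] dn [-155.7, 144.5] max 163.77245857561897
row3 up [159.5] dn [-155.8] max 157.23424958612418
```

Both second-row bars are within about 1 mm. Now the last bar; I'll re-measure its position as I approach.

Call:
{"api": "step_arm", "payload": {
  "moves": [0, 0, 0.001, 0.15, 0.7, 0, 0.1, -0.001, 0, 0, 0.15, 0.8, 0, 0.1, 0, 0, 0, 0.15, 0.78, 0, 0.1, 0, 0, 0, 0, 0, 0, 0.1, 0, 0, 0, 0, 0, 0, 0.1]
}}

```text
time_s: 18.05
tcp_pos: [584.2, 263.4, 138.0]
orientation: [3.132, 0.191, -0.0]
ft_force: [0.2, -0.4, 0.0]
grip_width: 39.5
```

```bash
python3 plan.py rack -20 -63 40 0
python3 - <<'E'
from h import *
c,s=np.cos(1.70),np.sin(1.70)
for n in("top1","top5"):
    P=cloud("top",np.load(f"pics/{n}.npy")).reshape(-1,3); x,y=P[:,0]-518.3,P[:,1]-282.6
    L=np.stack([c*x+s*y,-s*x+c*y,P[:,2]],1); k=L[(L[:,0]>-100)&(L[:,0]<5)&(abs(L[:,1]+60)<28)&(L[:,2]>38)&(L[:,2]<60)]
    print(n,len(k),k.mean(0).round(1),k.min(0).round(1),k.max(0).round(1))
E
```

```text
rack (-20.0, -63.0, 40.0, 0.0) turn u [ 0.0013 -0.      0.0024] shift u [-0.022  0.187 -2.451] minrows 3 t 18.1 f [ 0.2 -0.4  0. ] w 39.5
top1 82 [-30.7 -62.9  49.1] [-66.3 -69.5  39.7] [  4.4 -57.1  59.9]<stdin>:6: RuntimeWarning: Mean of empty slice.
  ret = um.true_divide(
Traceback (most recent call last):
ValueError: zero-size array to reduction operation minimum which has no identity
```

Run:
```python
from h import *
im,d=snap("side","side5"); p=px("side",[540,240,50]); u,v=int(p[0]),int(p[1]); cv2.imwrite("pics/c8.png",cv2.resize(im[v-65:v+55,u-80:u+80],None,fx=4.5,fy=4.5,interpolation=2))
print([(np.round(r["location"]).tolist(),round(r["confidence"],2)) for r in bot.find_in("bar_a","side")])
```

```text
[([292.0, 331.0, 17.0], 0.78), ([488.0, 508.0, 6.0], 0.69), ([290.0, 523.0, 14.0], 0.69), ([577.0, 248.0, 37.0], 0.65), ([556.0, -110.0, 17.0], 0.58), ([566.0, -265.0, 17.0], 0.46)]
```

View pics/c8.png

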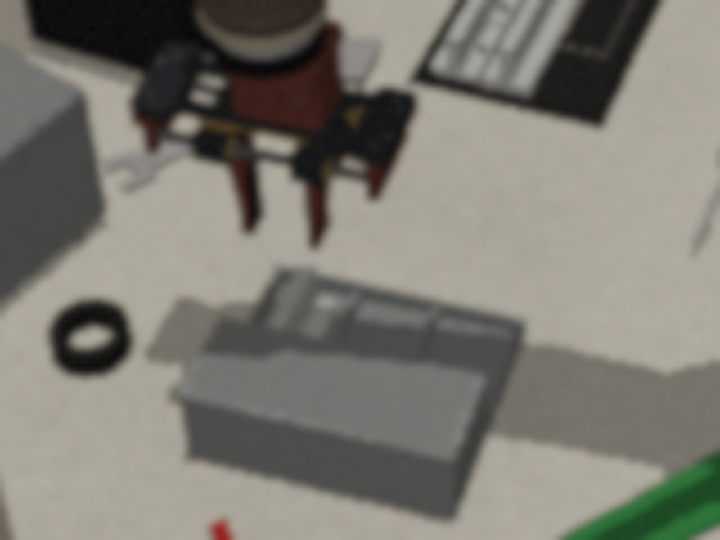

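The last bar is still in its far lane at (300,300), and the fingers are above it.

Call:
{"api": "step_arm", "payload": {
  "moves": [0.001, 0, 0.002, -0.022, 0.15, -0.6, 0.1, 0, 0, 0, 0, 0.037, -0.6, 0.1, 0, 0, 0, 0, 0, -0.5, 0.1, 0, 0, 0, 0, 0, -0.45, 0.1, 0, 0, 0, 0, 0, -0.3, 0.1, 0, 0, 0, 0, 0, 0, 0.1, 0, 0, 0, 0, 0, 0, 1, 0, 0, 0, 0, 0, 0, 1, 0, 0, 0, 0, 0, 0, 1, 0, 0, 0, 0, 0, 0, 1]
}}

```text
time_s: 19.15
tcp_pos: [584.2, 272.1, 40.7]
orientation: [-3.134, -0.201, -0.003]
ft_force: [-4.3, -1.3, 3.2]
grip_width: 11.5
```

```bash
python3 plan.py rack -20 -63 40 0 rack -18.5 -63 54 9
```

```text
rack (-20.0, -63.0, 40.0, 0.0) turn u [-0.0003  0.0006  0.0004] shift u [-0.02  -0.031 -0.017] minrows 1 t 19.1 f [-4.3 -1.3  3.2] w 11.5
rack (-18.5, -63.0, 54.0, 9.0) turn u [-0.0499 -0.0058  0.0003] shift u [-0.025  0.006  0.333] minrows 2 t 19.1 f [-4.3 -1.3  3.2] w 11.5
```

Call:
{"api": "step_arm", "payload": {
  "moves": [-0.0125, -0.0014, 0, -0.005, -0.05, 0.08, 1, -0.0125, -0.0014, 0, 0, 0, 0.09, 1, -0.0125, -0.0014, 0, 0, 0.02, 0.09, 1, -0.0125, -0.0014, 0, -0.005, 0.025, 0.09, 1, 0, 0, 0, 0, 0, 0, 1]
}}

```text
time_s: 19.65
tcp_pos: [582.7, 274.2, 54.2]
orientation: [2.978, 0.195, 0.013]
ft_force: [0.4, 3.3, 1.6]
grip_width: 12.2
```

```bash
python3 plan.py rack -18.5 -63 54 9 rack -88 -63 60 9
```

```text
rack (-18.5, -63.0, 54.0, 9.0) turn u [ 0.0001 -0.0005 -0.0006] shift u [ 0.011 -0.045 -0.006] minrows 1 t 19.6 f [0.4 3.3 1.6] w 12.2
rack (-88.0, -63.0, 60.0, 9.0) turn u [ 0.0001 -0.0005 -0.0006] shift u [ 0.235 -1.768  0.144] minrows 2 t 19.6 f [0.4 3.3 1.6] w 12.2
```

Call:
{"api": "step_arm", "payload": {
  "moves": [0, 0, 0, 0.047, -0.33, 0.028, 1, 0, 0, 0, 0.047, -0.36, 0.03, 1, 0, 0, 0, 0.047, -0.36, 0.03, 1, 0, 0, 0, 0.047, -0.36, 0.03, 1, 0, 0, 0, 0.047, -0.36, 0.03, 1, 0, 0, 0, 0, 0, 0.4, 1, 0, 0, 0, 0, 0, 0.5, 1, 0.025, 0.003, 0, 0, 0, 0.5, 1, 0.025, 0.003, 0, 0, 0, 0.4, 1, 0, 0, 0, 0, 0, 0, 1]
}}

```text
time_s: 20.65
tcp_pos: [594.7, 198.3, 135.7]
orientation: [-3.133, -0.194, -0.007]
ft_force: [0.1, 0.1, -2.3]
grip_width: 11.8
```

```bash
python3 pw.py 526 -217 100
```

```text
world (np.float64(-252.3428066537135), np.float64(-509.9883409746997), 100.0, 0) turn u [-0.0009  0.0013 -0.0177] shift u [ -1.718 -10.383  -0.892] minrows 10 t 20.6 f [ 0.1  0.1 -2.3] w 11.8
```

Call:
{"api": "step_arm", "payload": {
  "moves": [0, 0, -0.002, -0.16, -0.8, 0, 1, 0, 0, -0.002, -0.16, -0.95, 0, 1, 0, 0, -0.002, -0.16, -0.95, 0, 1, 0, 0, -0.002, -0.16, -0.95, 0, 1, 0, 0, -0.002, -0.16, -0.95, 0, 1, 0, 0, -0.002, -0.16, -0.95, -0.1, 1, 0, 0, -0.002, -0.16, -0.95, -0.2, 1, 0, 0, -0.002, -0.16, -0.95, -0.2, 1, 0, 0, -0.0017, -0.16, -0.95, -0.2, 1, 0, 0, 0, -0.16, -0.95, -0.2, 1]
}}

```text
time_s: 21.65
tcp_pos: [527.9, -173.6, 95.0]
orientation: [3.139, 0.117, -0.005]
ft_force: [0.0, -0.3, -3.0]
grip_width: 11.6
```

Call:
{"api": "step_arm", "payload": {
  "moves": [0, 0, 0, -0.12, -0.93, 0, 1, 0, 0, 0, 0, 0, 0, 1, 0, 0, 0, 0, 0, 0, 1, 0, 0, 0, 0, 0, 0, 1]
}}

```text
time_s: 22.05
tcp_pos: [523.7, -208.6, 95.2]
orientation: [-3.139, -0.117, 0.004]
ft_force: [-0.1, 0.0, -3.8]
grip_width: 11.6
```

```bash
python3 pw.py 526 -220.4 35
python3 - <<'E'
from h import *
im,d=snap("top","top6"); cv2.imwrite("pics/c9.png",cv2.resize(im[150:235,345:490],None,fx=5.5,fy=5.5,interpolation=2))
print(bot.observe()["tcp_pos"])
E
```

```text
world (np.float64(-255.7349017589542), np.float64(-509.7566282279595), 35.0, 0) turn u [-0.0002 -0.0008 -0.0021] shift u [ 0.057 -0.295 -1.506] minrows 2 t 22.1 f [-0.1  0.  -3.8] w 11.6
[ 523.83693493 -208.38553846   95.31455812]
```

View pics/c9.png

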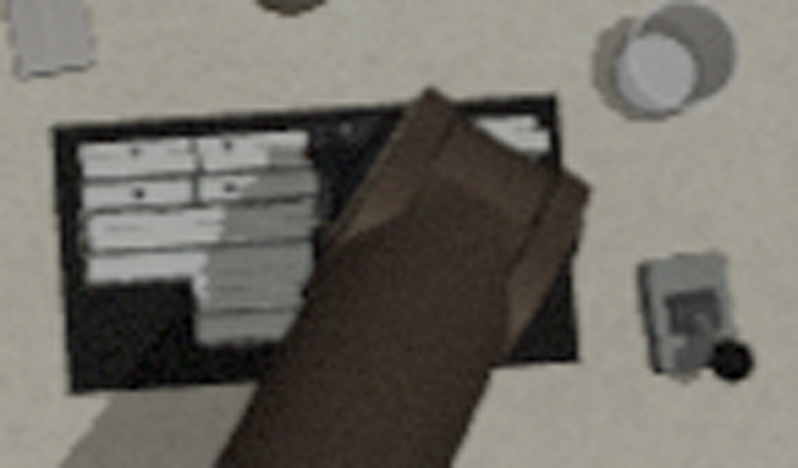

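The held bar's rear end shows at (195, 280-340), over place3. Measuring the offset again.

Run:
```python
from h import *
np.set_printoptions(linewidth=200,suppress=True)
print("tcp deck",deck([523.84,-208.39,95]))
im=cv2.imread("pics/top6.png",0)
for v in range(200,213): print(v,im[v,374:388])
for zz,v in((105.5,203),(69.5,209)): print(zz,[deck(onz("top",u,v,zz)) for u in(379.,380,381.)])
```

```text
tcp deck [-8.4 44.9]
200 [104 115 108  92  92  96 139 160 140 113 112 113 110 115]
201 [ 43  47  46  39  33  58 137 164 142 114 115 113 113 113]
202 [ 26  31  21  14  13  34 129 149 121 114 103  98 104  97]
203 [ 22  28  24  21   8  22  91 143 141 117 113 106 108 107]
204 [ 25  21  25  23  19  21  56 115 129 113 108 112 110 111]
205 [ 18  21  22  21  18  16  48 100 117 112 112 116 111 111]
206 [24 28 25 18 21 20 42 84 98 93 92 85 79 80]
207 [24 22 20 19 15 12 59 81 91 90 92 91 95 94]
208 [ 21  20  11  23   6   1  56  95 111 108 109 109 112 110]
209 [ 26  18   8  14  19   8  60  99 111 112 115 113 112 112]
210 [ 11   3  21  12  16   2  55 101 114 115 115 116 116 112]
211 [  7  20  11   5  19  10  47  96 111 107 103  97  90  87]
212 [10 19 21  9 16 10 28 52 70 78 69 55 47 57]
105.5 [array([89.6, 43.3]), array([86.4, 43.5]), array([83.1, 43.7])]
69.5 [array([87.8, 59.8]), array([84.6, 60. ]), array([81.3, 60.2])]
```

Call:
{"api": "step_arm", "payload": {
  "moves": [0, -0.0005, -0.0018, 0.058, -0.345, 0, 1, 0, 0, 0, 0, 0, -0.5, 1, 0, 0, 0, 0, 0, -0.5, 1, 0, 0, 0, 0, 0, -0.15, 1, 0, 0, 0, 0, 0, 0, 1, 0, 0, 0, 0, 0, 0, 1, 0, 0, 0, 0, 0, 0, 1]
}}

```text
time_s: 22.8
tcp_pos: [526.3, -224.4, 50.5]
orientation: [3.139, 0.105, 0.002]
ft_force: [-0.4, -0.8, -2.8]
grip_width: 11.7
```

```bash
python3 pw.py 526.15 -222.2 34
```

```text
world (np.float64(-257.5409394358496), np.float64(-509.7836080284457), 34.0, 0) turn u [0.0001 0.0005 0.0003] shift u [-0.004  0.056 -0.413] minrows 1 t 22.8 f [-0.4 -0.8 -2.8] w 11.7
```

Call:
{"api": "step_arm", "payload": {
  "moves": [0, 0, 0, -0.004, 0.055, -0.18, 1, 0, 0, 0, 0, 0, -0.1, 1, 0, 0, 0, 0, 0, -0.05, 1, 0, 0, 0, 0, 0, 0, 1, 0, 0, 0, 0, 0, 0, 1]
}}

```text
time_s: 23.3
tcp_pos: [525.5, -222.0, 36.3]
orientation: [-3.14, -0.105, 0.0]
ft_force: [0.4, 0.2, -3.1]
grip_width: 11.9
```

```bash
python3 pw.py 526.15 -222.2 34
```

```text
world (np.float64(-257.5409394358496), np.float64(-509.7836080284457), 34.0, 0) turn u [-0.     -0.      0.0004] shift u [ 0.017 -0.004 -0.058] minrows 1 t 23.3 f [ 0.4  0.2 -3.1] w 11.9
```

Call:
{"api": "step_arm", "payload": {
  "moves": [0, 0, 0, 0.012, 0, -0.03, 1, 0, 0, 0, 0, 0, -0.02, 1, 0, 0, 0, 0, 0, 0, 1, 0, 0, 0, 0, 0, 0, 1]
}}

```text
time_s: 23.7
tcp_pos: [526.2, -222.0, 34.6]
orientation: [-3.14, -0.105, -0.001]
ft_force: [0.1, -0.1, 0.2]
grip_width: 11.9
```

Call:
{"api": "step_arm", "payload": {
  "moves": [0, 0, 0, 0, 0, 0, 0.45, 0, 0, 0, 0, 0, 0, 0.45, 0, 0, 0, 0, 0, 0, 0.45, 0, 0, 0, 0, 0, 0.4, 0.45, 0, 0, 0, 0, 0, 0.8, 0.45, 0, 0, 0, 0, 0, 0.9, 0.45, 0, 0, 0, -0.5, 0, 0.9, 0.45, 0, 0, 0, -0.8, 0, 0, 0.8, 0, 0, 0, -0.8, 0, 0, 1, 0, 0, 0, -0.8, 0, 0, 1]
}}

```text
time_s: 24.7
tcp_pos: [408.9, -221.9, 154.7]
orientation: [-3.14, -0.106, -0.002]
ft_force: [0.4, -0.7, 0.3]
grip_width: 3.4
```

```bash
python3 - <<'E'
from h import *
im,d=snap("top","top7"); cv2.imwrite("pics/c10.png",cv2.resize(im[150:235,345:490],None,fx=5.5,fy=5.5,interpolation=2))
for n in("isolator_tip","isolator_base"):print([(np.round(r["location"]).tolist(),round(r["confidence"],2)) for r in bot.find_in(n,"top")])
print(bot.observe()["tcp_pos"])
P=cloud("top",d); g=im.max(2); m=(g<45)&(abs(P[...,0]-490)<50)&(abs(P[...,1]+425)<60)&(P[...,2]>60); print(m.sum(),np.median(P[m],0),[c.mean() for c in np.where(m)])
v,u=np.where(g[200:225,463:490]<45); v=v+200;u=u+463; print(len(u),u.mean(),v.mean(),onz("top",u.mean(),v.mean(),95))
print("housing corners",[onz("top",*((np.array(p)+.5)/5.5-.5+[345,150]),22)[:2].round() for p in[(640,265),(722,252),(735,362),(655,372)]])
E
python3 prof.py pics/top7.png
```

```text
[([488.0, -423.0, 104.0], 0.47)]
[([517.0, -419.0, 20.0], 0.88), ([730.0, -175.0, 122.0], 0.35)]
[ 408.64108494 -221.9952412   154.74046873]
38 [ 481.37963773 -426.92295078  103.25905935] [np.float64(215.1315789473684), np.float64(477.36842105263156)]
41 476.780487804878 215.0 [ 482.43943746 -427.79718107   95.        ]
housing corners [array([ 546., -395.]), array([ 555., -446.]), array([ 487., -452.]), array([ 480., -403.])]
(-135, -105) min [-68.5, -40.5, -1.5, 19.5, 33.0, 44.0, 46.0, 53.5] up [-65.3] dn [18.1]
(-100, -40) min [-70.5, -40.5, -1.5, 19.5, 25.0, 35.5, 65.5] up [-64.8, 20.1] dn [18.9, 49.5]
(-35, -8) min [-70.5, -39.5, -1.0, 20.0] up [-65.0, 21.3] dn [18.6, 57.5]
(8, 35) min [-69.5, -21.0] up [-64.6] dn [67.8]
(40, 100) min [-69.0, -40.0, -21.0, 27.0, 31.0, 36.5, 42.0, 50.0, 61.5] up [-64.5, 50.7] dn [49.2, 66.9]
(105, 135) min [-68.5, -20.5, 29.5, 35.0, 45.5, 49.5, 57.0, 59.0, 66.5, 70.5] up [-64.3] dn [25.1]
(-60, 60) min [-70.0, -40.0] up [-64.7] dn [66.6]
row1 up [-143.6, 160.3] dn [-155.5, 144.7] max 164.92406505895175
row2 up [-145.7, 159.5] dn [-155.7, 144.5] max 161.23029610097126
row3 up [-18.3, 159.6] dn [-155.9, 71.7] max 159.07533119070152
```

View pics/c10.png

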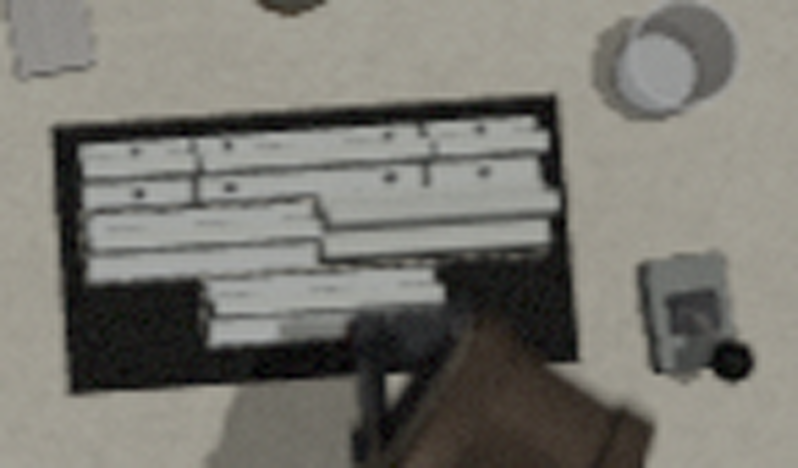

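The picture shows that the place1 bar has been knocked away from the robot and now lies hard against row 1: its shadow line is at y=227, where it should be about 240. Its end is also about 2 mm off in x. Bars 2 and 3 lie well. I'll mend bar 1 before touching the lever.

```bash
python3 pw.py 578.6 -268.6 120
python3 - <<'E'
from h import *
d=np.load("pics/top7.npy"); P=cloud("top",d).reshape(-1,3); D=np.array([deck(p) for p in P[(abs(P[:,0]-578)<60)&(abs(P[:,1]+268)<70)]]);Z=P[(abs(P[:,0]-578)<60)&(abs(P[:,1]+268)<70)][:,2]
for y in range(-66,30,4):
    m=(abs(D[:,1]-y)<2)&(abs(D[:,0]+75)<55); print(y,m.sum(),np.median(Z[m]).round(1))
E
```

```text
world (np.float64(-307.4075707445842), np.float64(-558.9494659170125), 120.0, 0) turn u [-0.0003  0.0002  0.0009] shift u [ 4.249 -1.165 -0.869] minrows 4 t 24.9 f [ 0.4  0.3 -0.1] w 0.7
-66 13 2.9
-62 31 8.5
-58 36 8.7
-54 7 12.6
-50 19 42.7
-46 41 42.0
-42 36 44.5
-38 80 24.1
-34 38 8.3
-30 33 9.1
-26 35 9.3
-22 40 8.0
-18 33 7.3
-14 5 16.1
-10 30 43.4
-6 36 45.3
-2 38 43.7
2 71 19.7
6 36 10.2
10 34 8.2
14 41 8.4
18 37 -0.9
22 39 1.4
26 32 1.6
```

Call:
{"api": "step_arm", "payload": {
  "moves": [0, 0, 0.0009, 0.7, -0.2, 0, 0.4, 0, 0, 0, 0.8, -0.22, 0, 0.4, 0, 0, 0, 0.8, -0.22, 0, 0.4, 0, 0, 0, 0.8, -0.22, 0, 0.4, 0, 0, 0, 0.8, -0.22, 0, 0.4, 0, 0, 0, 0.35, -0.085, -0.4, 0.4, 0, 0, 0, 0, 0, -0.4, 0.4, 0, 0, 0, 0, 0, 0, 0.4, 0, 0, 0, 0, 0, 0, 0.4]
}}

```text
time_s: 25.75
tcp_pos: [578.9, -268.3, 121.8]
orientation: [-3.139, -0.109, 0.003]
ft_force: [0.1, -0.3, 0.1]
grip_width: 26.3
```

```bash
python3 pw.py 578.0 -268.6 35
python3 - <<'E'
from h import *
im,d=snap("side","side6")
v0,u0=px("side",[560,-200,20])[::-1].astype(int)
cv2.imwrite("pics/c11.png",cv2.resize(im[max(0,v0-50):v0+50,u0-70:u0+70],None,fx=5.5,fy=5.5,interpolation=2))
E
```

```text
world (np.float64(-307.3666802598653), np.float64(-558.3508608984405), 35.0, 0) turn u [-0.0002 -0.0006 -0.0004] shift u [-0.024 -0.007 -2.169] minrows 2 t 25.8 f [ 0.1 -0.3  0.1] w 26.3
```

View pics/c11.png

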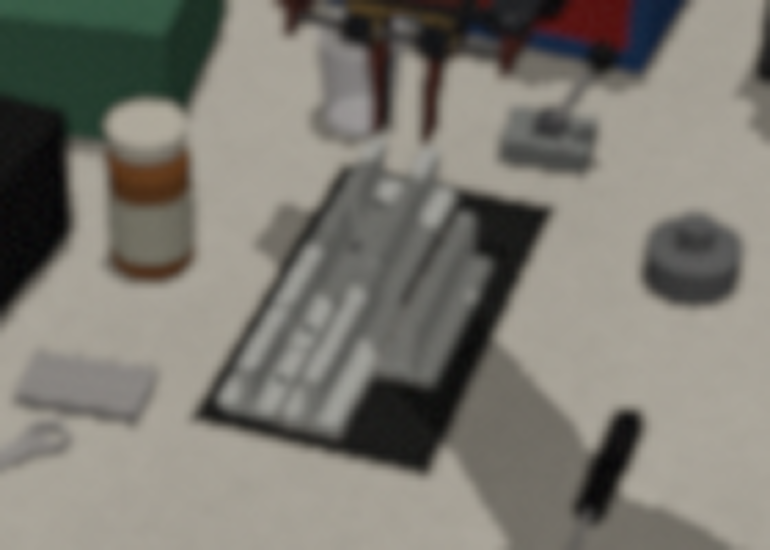

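The side view confirms three bars lying web up, with the fingers at (380,120) and (430,130) above the place1 bar. Grip it, lift slightly and shift it.

Call:
{"api": "step_arm", "payload": {
  "moves": [0, 0, 0, -0.02, 0, -0.6, 0.4, 0, 0, 0, 0, 0, -0.6, 0.4, 0, 0, 0, 0, 0, -0.55, 0.4, 0, 0, 0, 0, 0, -0.4, 0.4, 0, 0, 0, 0, 0, 0, 0.4, 0, 0, 0, 0, 0, 0, 1, 0, 0, 0, 0, 0, 0, 1, 0, 0, 0, 0, 0, 0, 1, 0, 0, 0, 0, 0, 0, 1],
  "grip_force": 30
}}

```text
time_s: 26.7
tcp_pos: [579.5, -269.0, 37.8]
orientation: [3.139, 0.109, 0.002]
ft_force: [-2.1, 0.2, 6.6]
grip_width: 12.1
```

```bash
python3 pw.py 573.5 -268.6 40; python3 -c "
from h import *
print(deck(bot.observe()['tcp_pos']))"
```

```text
world (np.float64(-307.0600016244738), np.float64(-553.8613232591515), 40.0, 0) turn u [ 0.0001  0.0004 -0.0004] shift u [-0.15   0.011  0.056] minrows 1 t 26.7 f [-2.1  0.2  6.6] w 12.1
[-72.5  -6.7]
```

Call:
{"api": "step_arm", "payload": {
  "moves": [0, 0, 0, 0, 0, 0.1, 1, 0, 0, 0, -0.05, 0.02, 0, 1, 0, 0, 0, -0.05, 0.015, 0, 1, 0, 0, 0, -0.05, 0.01, 0, 1, 0, 0, 0, 0, 0, 0, 1, 0, 0, 0, 0, 0, 0, 1]
}}

```text
time_s: 27.3
tcp_pos: [573.1, -266.7, 40.2]
orientation: [-3.139, -0.11, 0.0]
ft_force: [0.0, -0.9, -3.2]
grip_width: 11.9
```

```bash
python3 pw.py 573.4 -267.2 37; python3 -c "
from h import *
print(deck(bot.observe()['tcp_pos']))"
```

```text
world (np.float64(-305.6564415003528), np.float64(-553.8569668870668), 37.0, 0) turn u [-0.0001 -0.0001 -0.0005] shift u [ 0.009 -0.013 -0.081] minrows 1 t 27.3 f [ 0.  -0.9 -3.2] w 11.9
[-69.8  -0.4]
```

Call:
{"api": "step_arm", "payload": {
  "moves": [0, 0, 0, 0.008, -0.012, -0.05, 1, 0, 0, 0, 0, 0, -0.05, 1, 0, 0, 0, 0, 0, 0, 1, 0, 0, 0, 0, 0, 0, 1]
}}

```text
time_s: 27.7
tcp_pos: [573.7, -267.3, 37.8]
orientation: [-3.139, -0.11, -0.001]
ft_force: [-4.9, 2.4, 10.9]
grip_width: 11.6
```

Call:
{"api": "step_arm", "payload": {
  "moves": [0, 0, 0, 0, 0, 0, 0.45, 0, 0, 0, 0, 0, 0, 0.45, 0, 0, 0, 0, 0, 0, 0.45, 0, 0, 0, 0, 0, 0.4, 0.45, 0, 0, 0, 0, 0, 0.8, 0.45, 0, 0, 0, 0, 0, 0.9, 0.45, 0, 0, 0, -0.5, 0, 0.8, 1, 0, 0, 0, -0.8, -0.1, 0.1, 1, 0, 0, 0, -0.8, -0.3, 0, 1, 0, 0, 0, -0.8, -0.5, 0, 1]
}}

```text
time_s: 28.7
tcp_pos: [457.0, -302.6, 157.8]
orientation: [-3.139, -0.113, -0.003]
ft_force: [-0.1, -1.2, 0.2]
grip_width: 0.2
```

Call:
{"api": "step_arm", "payload": {
  "moves": [0, 0, 0, -0.7, -0.6, 0, 1, 0, 0, 0, -0.3, -0.8, 0, 1, 0, 0, 0, 0, -0.9, 0, 1, 0, 0, 0, 0, -0.9, 0, 1, 0, 0, 0, 0, 0, 0, 1, 0, 0, 0, 0, 0, 0, 1]
}}

```text
time_s: 29.3
tcp_pos: [417.0, -431.9, 156.9]
orientation: [3.14, 0.107, 0.0]
ft_force: [0.3, 1.0, -0.1]
grip_width: 0.6
```

```bash
python3 pw.py 425 -433 95
python3 - <<'E'
from h import *
im,d=snap("top","top8"); cv2.imwrite("pics/c12.png",cv2.resize(im[150:235,345:490],None,fx=5.5,fy=5.5,interpolation=2))
E
python3 prof.py pics/top8.png
```

```text
world (np.float64(-460.95738174525104), np.float64(-394.50258834963665), 95.0, 0) turn u [0.     0.     0.0001] shift u [ 0.201 -0.027 -1.549] minrows 2 t 29.3 f [ 0.3  1.  -0.1] w 0.6
(-135, -105) min [-68.5, -40.5, 33.5, 36.5, 39.0, 47.0, 54.5, 67.0, 73.5] up [-65.4] dn [24.4]
(-100, -40) min [-69.5, -40.5, -21.0, 26.0, 35.5, 50.0] up [-64.9] dn [66.5]
(-35, -8) min [-68.0, -39.5, -21.0] up [-65.0] dn [68.8]
(8, 35) min [-69.0, -21.0] up [-64.7] dn [69.0]
(40, 100) min [-70.0, -40.0, 27.0, 30.5, 37.0, 41.5, 50.0, 62.0] up [-64.5] dn [67.1]
(105, 135) min [-69.0, 29.5, 36.0, 46.5, 52.5, 59.0, 66.5] up [-64.3] dn [-75.0, 25.2]
(-60, 60) min [-68.5] up [-64.8] dn [68.9]
row1 up [-143.4, 160.2] dn [-155.5, 144.8] max 166.2495209267349
row2 up [-144.1, 159.5] dn [-155.6, 144.6] max 165.47533999259386
row3 up [-72.8, 159.5] dn [-155.7, 71.9] max 163.27616403858445
```

View pics/c12.png

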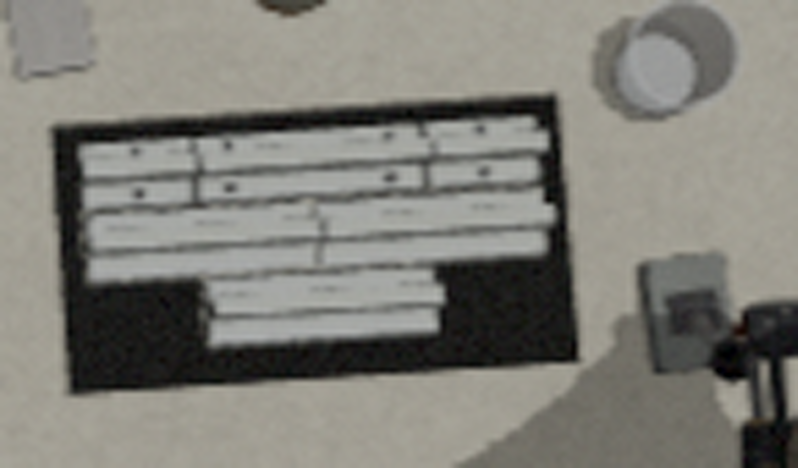

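All three bars are aligned: row 2 spans -144.1 to 144.6 against row 1's -143.4 to 144.8, and row 3 is centred with 44 mm pitch. Now the lever.

Call:
{"api": "step_arm", "payload": {
  "moves": [0, 0, 0, 0.1, -0.02, -0.6, 1, 0, 0, 0, 0.1, 0, -0.6, 1, 0, 0, 0, 0, 0, -0.35, 1, 0, 0, 0, 0.5, 0.05, 0, 1, 0, 0, 0, 0.3, 0.03, 0, 1, 0, 0, 0, 0.3, 0.03, 0, 1, 0, 0, 0, 0.3, 0.03, 0, 1, 0, 0, 0, 0.3, 0.03, 0, 1, 0, 0, 0, 0.3, 0.03, 0, 1]
}}

```text
time_s: 30.25
tcp_pos: [506.6, -424.0, 94.7]
orientation: [3.14, 0.11, 0.001]
ft_force: [-1.4, -0.2, 0.3]
grip_width: 0.6
```

```bash
python3 pw.py 532 -423 95
```

```text
world (np.float64(-458.27276787725197), np.float64(-501.9353247402721), 95.0, 0) turn u [ 0.      0.0002 -0.0005] shift u [0.636 0.024 0.008] minrows 1 t 30.2 f [-1.4 -0.2  0.3] w 0.6
```

Call:
{"api": "step_arm", "payload": {
  "moves": [0, 0, 0, 0.2, 0.01, 0, 1, 0, 0, 0, 0.2, 0.01, 0, 1, 0, 0, 0, 0.1, 0.005, 0, 1, 0, 0, 0, 0.08, 0, 0, 1, 0, 0, 0, 0, 0, 0, 1]
}}

```text
time_s: 30.75
tcp_pos: [528.9, -423.1, 94.2]
orientation: [-3.14, -0.11, -0.0]
ft_force: [0.1, 0.4, -0.2]
grip_width: 0.4
```

Call:
{"api": "step_arm", "payload": {
  "moves": [0, 0, 0, 0.06, 0, 0, 1, 0, 0, 0, 0.05, 0, 0, 1, 0, 0, 0, 0, 0, 0, 1]
}}

```text
time_s: 31.05
tcp_pos: [533.2, -423.1, 94.5]
orientation: [3.14, 0.11, 0.0]
ft_force: [-0.9, -0.4, 0.1]
grip_width: 0.6
```

Call:
{"api": "step_arm", "payload": {
  "moves": [0, 0, 0, 0.06, 0, 0, 1, 0, 0, 0, 0.05, 0, 0, 1, 0, 0, 0, 0, 0, 0, 1]
}}

```text
time_s: 31.35
tcp_pos: [536.3, -423.3, 94.3]
orientation: [-3.139, -0.109, 0.003]
ft_force: [-4.6, 0.8, 2.3]
grip_width: 0.3
```

Call:
{"api": "step_arm", "payload": {
  "moves": [0, 0, 0, 0.04, 0, 0, 1, 0, 0, 0, 0, 0, 0, 1]
}}

```text
time_s: 31.55
tcp_pos: [536.5, -423.3, 94.3]
orientation: [-3.138, -0.108, 0.006]
ft_force: [-8.7, 2.0, 5.0]
grip_width: 0.4
```

It is against the end stop (no motion as the force rises to 9 N). Retreat and check.

Call:
{"api": "step_arm", "payload": {
  "moves": [0, 0, 0, -0.3, 0, 0, 1, 0, 0, 0, -0.6, 0, 0, 1, 0, 0, 0, -0.8, 0, 0.4, 1, 0, 0, 0, -0.7, 0.2, 0.7, 1, 0, 0, 0, -0.4, 0.8, 0.7, 1, 0, 0, 0, 0, 0.9, 0.3, 1, 0, 0, 0, 0, 0.9, 0, 1, 0, 0, 0, 0, 0.5, 0, 1, 0, 0, 0, 0, 0, 0, 1]
}}

```text
time_s: 32.45
tcp_pos: [427.8, -288.0, 178.7]
orientation: [-3.138, -0.116, -0.003]
ft_force: [0.8, 0.6, 0.0]
grip_width: 0.8
```

```bash
python3 - <<'E'
from h import *
im,d=snap("top","top9"); a=cv2.resize(im[100:270,180:500],None,fx=2.5,fy=2.5,interpolation=2); cv2.imwrite("pics/c13.png",a)
P=cloud("top",d); g=im.max(2); m=(g<45)&(abs(P[...,0]-530)<70)&(abs(P[...,1]+425)<50)&(P[...,2]>75); print("ball",m.sum(),np.median(P[m],0) if m.any() else 0)
for n in("isolator_tip","driver","spanner","flask","pumphead","beaker","offcut","collar","bar_a"):
    r=bot.find_in(n,"top"); print(n,[(np.round(q["location"]).tolist(),round(q["confidence"],2)) for q in r[:7 if n=="bar_a" else 1]])
E
python3 prof.py pics/top9.png
```

```text
ball 38 [ 553.12303359 -417.34725106  102.39009359]
isolator_tip []
driver [([358.0, -74.0, 23.0], 0.62)]
spanner [([757.0, 98.0, 7.0], 0.62)]
flask [([732.0, -171.0, 121.0], 0.66)]
pumphead []
beaker [([672.0, -416.0, 44.0], 0.83)]
offcut [([711.0, -29.0, 12.0], 0.65)]
collar [([717.0, 326.0, 21.0], 0.63)]
bar_a [([298.0, 315.0, 10.0], 0.93), ([491.0, 495.0, 11.0], 0.75), ([573.0, -270.0, 12.0], 0.73), ([290.0, 506.0, 7.0], 0.7), ([518.0, -195.0, 10.0], 0.59), ([560.0, -121.0, 8.0], 0.57)]
(-135, -105) min [-68.5, -40.5, 32.0, 46.5, 56.5, 63.5, 70.5] up [-65.4] dn [24.4]
(-100, -40) min [-69.0, -40.5, -21.0, 26.5, 35.5, 50.5] up [-64.9] dn [47.9]
(-35, -8) min [-67.5, -39.5, -21.0] up [-65.0] dn [68.5]
(8, 35) min [-69.0, -21.0] up [-64.7] dn [69.0]
(40, 100) min [-68.5, -40.0, 26.5, 31.0, 37.0, 42.0, 50.0] up [-64.5, 50.5] dn [49.4, 66.8]
(105, 135) min [-71.0, 41.5, 46.5, 62.5, 65.5] up [-64.2] dn [25.1]
(-60, 60) min [-69.0, -21.0] up [-64.8] dn [68.5]
row1 up [-143.4, 160.3] dn [-155.5, 144.8] max 164.73508885032194
row2 up [-144.1, 159.5] dn [-155.7, 144.7] max 163.12122374354865
row3 up [-71.1, 159.5] dn [71.8] max 161.45207753776813
```

View pics/c13.png

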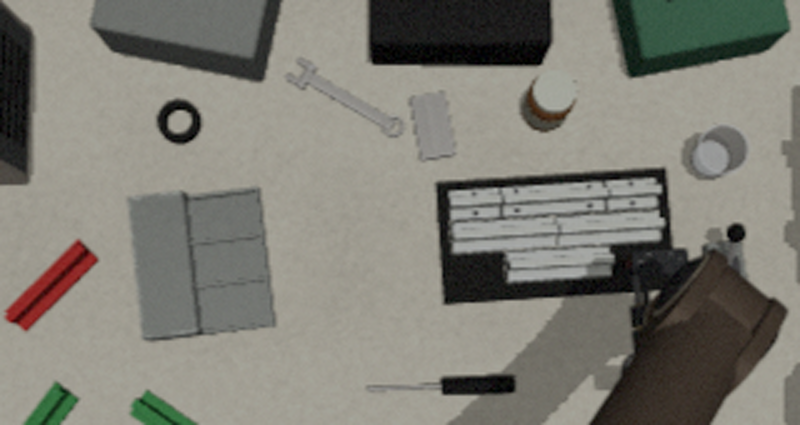

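Run:
```python
from h import *
for n in("top1","top9"):
    im=cv2.imread(f"pics/{n}.png"); P=cloud("top",np.load(f"pics/{n}.npy")); g=im.max(2)
    m=(g<45)&(abs(P[...,0]-520)<75)&(abs(P[...,1]+425)<40)&(P[...,2]>80); v,u=np.where(m); print(n,m.sum(),u.min(),u.max(),v.min(),v.max(),onz("top",u.mean(),v.mean(),92).round(1))
```

```text
top1 40 474 480 212 218 [ 482.6 -430.    92. ]
top9 38 471 477 190 196 [ 554.2 -420.9   92. ]
```

```bash
python3 -c "
from bench import bot
print(bot.sign_off())"
```

```text
the job is handed in; nothing more can be done
None
```

All three bars were lifted over the lip, drawn out endwise and laid web up on places 1, 2 and 3. Only then was the lever pushed over against its stop, and the job is handed in at about 32 s of robot time.

**Knocked bar:** the place1 bar was knocked about 7 mm against the screwed-down row after I had laid it. I regripped it and reset it before touching the lever.

**Bars, last top picture:**

| Row | Ends along the deck (mm) |
|---|---|
| Row 2 | -144.1 to +144.7 |
| Row 1 (screwed down) | -143.4 to +144.8 |
| Row 3 | -71.1 to +71.8 |

The row 3 right end is shadowed by the arm; a clearer picture shortly before gave -72.8. The rows lie about 44 mm apart.

**Lever:** it stopped moving at the end, with the force rising from 4.6 to 8.7 N. The ball had moved about 72 mm, where a full swing of 1.0 rad would be 76.7 mm. From its position relative to the housing I put the lever at about +0.49 rad of the +0.5 limit. I take the difference as a start slightly off the limit plus camera error.

**Other things on the bench:** all stood where they were, to within about 3 mm of the networks' first readings. The exception is the pump head, which the arm hid in the last view, though the side view just before the reset showed it standing upright. The red and green look-alikes were not touched.

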